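# Bench-check a fold-out sofa leg

## Robot

A 6-joint arm with a two-finger parallel gripper is mounted at the origin on the work surface. World frame = base frame: x ahead of the robot, y to its left, z up, the work surface at z = 0. Lengths are in mm, angles in rad, forces in N, time in s.
With the tool pointing down it reaches from about 350 to 875 mm from the base axis. Payload 4.2 kg.
Tool frame: the origin (TCP) lies at the very end of the fingers, on their centre line; the grasp point (between the pads) lies arm.hold_point_z behind it (arm.hold_point_z is the distance from the TCP to the grasp point, in mm); z points along the fingers, y is the direction in which the jaws open and shut (so a half turn about z gives the same grasp; the last joint's range is limited). The gripper opens to 85 mm and grips with 20 to 120 N. Pads are 22 mm wide; open, the fingers measure 114 mm over their backs; the gripper's body (76 mm by 85 mm) begins 54 mm behind the grasp point. The pads swing forward as they close: fully open they stand 13 mm farther back than shut.
Start: joints at [-1.047, 0.385, 0.008, 0, -1.194, -0.259], TCP at [163.589, -603.19, 231.312] pointing down, gripper open.
Joint ranges: [-3.14, 3.14], [-1.21, 2.06], [-1.07, 1.41], [-3.16, 2.05], [-2.99, -0.16], [-3.1, 3.1]. Speed limits (rad/s): [2.79, 2.79, 3.14, 3.14, 3.14, 3.14].

## Interface

Orientations are given as a unit quaternion [x, y, z, w].
In Python, from bench import arm gives the robot as it stands.
- The arm moves only by the tool step_arm, never from a script. Its argument "series" is a list of rows, each a list of 6 numbers: the shift along the world's x, y, z scaled (see below), then the turn, a rotation vector about the world's x, y, z scaled (see below). A call has 1 to 12 rows; each row is the pose to reach, as a shift and turn from the pose commanded when the call began; what a row does not reach only later rows make up. The controller multiplies each number of a shift by 400 mm and each number of a turn by pi/2 rad. A row lasts 1/12 s, in which the tool goes at most 41.7 mm and 7.16 degrees, less where a joint would pass 70% of its speed; a pose out of reach is approached as far as the arm can. A call with a number of a shift or a turn outside -1 to 1 is refused whole. A call with a gripper value outside its range is refused whole. "jaw" is the opening, from -1 (shut) to 1 (fully open), set as the call begins (left out, the last holds). The fingers move at their own pace and stop on an object; the grip force is fixed at half the most. Time passes only in rows, so rows that repeat a pose let the fingers close. It gives the time, the measured TCP pose, the force and the opening at its end, in the units of the state.
- arm.read_state(): the state, without advancing time (a new reading comes with each control period).
- arm.get_image(name): name is "side" or "top" or "wrist"; returns a dict with "image" (480x640x3 uint8, red, green, blue), "camera_matrix" (3x3 intrinsics, pixels), "k1" (the pictures are not rectified: a ray, as slopes to the right and down, at radius r is drawn at 1 + k1 r^2 times it, then the intrinsics apply), "world_from_camera" (4x4, takes a point from camera to world coordinates). Camera axes: x right, y up, looking along -z (the intrinsics and any distortion apply to the point x, -y, -z); pixel columns grow to the right and rows downward; lengths in mm; the calibration is good to about 2 mm. A picture is of the moment at which its call begins. There is no depth.
- arm.job_done(): hands the job in, once; it reports no verdict.
The state is a dict: "clock": time; "joints": joint angles; "joint_vel": joint speeds; "joint_efforts": joint torques, N m; "position": TCP position; "ee_rot": TCP orientation; "contact_force": force on the tool from outside, world axes, zero at the start; "wrist_torque": the same for the moment, N m; "gripper_width": finger opening in mm.
Only numpy, scipy, OpenCV 4.12 (cv2) and the standard library are available. Lean on these libraries where they do the work, as an engineer would, in place of code of your own. Each camera call takes 0.05 s, during which the arm holds its last target.

## Task

Pick up the folded sofa-leg unit by its wooden batten, set it down (do not drop it) in the middle of the grey bench pad, lying lengthwise along the pad with its leg still folded, and let go. Then take the leg by its foot and swing it up and over past upright until it rests against its stop and stays open by itself, the batten still lying flat in the middle of the pad. Leave the jar, the spool and the hammer where they are.

Things in the scene. Friction and masses are not known exactly. Their poses are not given: they have to be found in the camera images.
- unit_center (a point): Centre of the sofa-leg unit's loose wooden batten, 160 mm long (x), 50 wide (y), 30 high (z), 0.65 kg, lying flat; the centre is 15 mm above its underside. Can be gripped across the 50 mm. A steel leg hinged on top starts folded along it to -x, its foot overhanging the -x end by 50 mm. Above the underside, the folded leg's top is at 51 mm; the hinge cheeks (35 mm wide over both) reach 57 mm.
- leg_hinge (a point): Centre of the leg's hinge on the batten: 55 mm to the +x side of the batten's centre and 42 mm above the batten's underside. The hinge axis is the batten's y axis. Axes as the batten's.
- leg_foot (a point): Centre of the leg's black foot, 40 mm long, 24 wide, 18 thick; a steel cross pin through this point (14 mm thick, 32 long over both ends, along the hinge axis) gives pivots to pinch. 165 mm from the hinge (leg end: 185). Folded, it is 110 mm to -x of the batten's centre, past its end, 42 mm above its underside. Leg: steel bar 20 mm wide, 14 thick, 0.15 kg. Its -x axis points hinge to foot.
- leg (a joint): Leg angle, rad: 0 folded, 1.57 upright, 1.92 open against its stop, leaning 20 degrees past upright to the batten's +x side. The hinge is nearly free: let go short of upright, the leg falls back shut; a few degrees past upright, it falls on to its stop and stays there.
- pad: Plain grey bench pad fixed on the bench: 260 mm long (x), 180 mm wide (y), 4 mm thick; origin at the centre of its underside, on the bench top.
- jar: Bystander: glass jar with a steel cap, 68 mm across, 95 mm high, origin at the centre of its underside.
- spool: Bystander: white spool standing up, 60 mm across, 70 mm high, origin at the centre of its underside.
- hammer: Bystander: a hammer lying on the bench at the robot's right, its head away from the robot.
Not all that is in view belongs to the job. What is shaped like the part that bears unit_center but blue or turquoise is not meant.

How it is judged:
By the outcome, as a careful person would: the job done as asked, in the order asked, and still so for the second after the job is handed in, with the robot touching nothing.
It also fails if it takes over 64 s, if anything falls off the work surface, if the arm or the gripper's body presses on something with over 40 N, if the wrist force passes 120 N, or if a joint passes its speed limit or range.

## Working session

There is one attempt and no reset: what is moved stays moved. The work goes in short steps, Python scripts to look and compute and a tool call to move; the robot and the scene stay as the last step left them, time stands still between calls to the robot, and variables do not carry over. Pictures are saved under pics/ and viewed, and the job is handed in when it is done.

Besides the shell and the picture viewer there is one more tool, called after "Request:" by a JSON object that holds its "fn" and its "kwargs", one argument or row to a line. step_arm: Moves the arm, as the interface text tells. Shifts and turns lie within -1 to 1; 1 stands for 400 mm of shift or pi/2 rad of turn. Its arguments: {"type":"object","properties":{"series":{"type":"array","items":{"type":"array","items":{"type":"number","minimum":-1,"maximum":1}}},"jaw":{"type":"number"}},"required":["series"]}

```bash
mkdir -p pics; ls
python3 - <<'E'
from bench import arm
import cv2
print(arm.read_state()); print(arm.hold_point_z)
for n in ["top","side","wrist"]:
    d=arm.get_image(n); cv2.imwrite(f"pics/{n}0.png",d["image"][:,:,::-1]); print(n,d["camera_matrix"],d["k1"],d["world_from_camera"])
E
```

```text
pics
{'clock': 0.0, 'joints': array([-1.04742071e+00,  3.85485937e-01,  6.62926964e-03, -5.35863426e-04,
       -1.19402077e+00, -2.58589749e-01]), 'joint_vel': array([ 0.00147617, -0.00190865,  0.00010384,  0.00118982,  0.00077789,
        0.00065245]), 'joint_efforts': array([ 1.70735329e-03, -3.92288733e+01,  1.88400882e+01,  4.18613702e+00,
       -4.66529615e-03,  9.03288793e-06]), 'position': array([ 163.42609773, -602.63499376,  230.26010614]), 'ee_rot': array([-1.31908463e-01,  9.91261324e-01,  1.05693844e-03, -1.66311767e-04]), 'contact_force': array([ 0.02310321, -1.26224077, -0.20234849]), 'wrist_torque': array([ 0.00778575,  0.03150799, -0.04751678]), 'gripper_width': 85.45914318727783}
18.700000000000003
top [[590.45641639   0.         328.34780342]
 [  0.         590.45641639 236.57726706]
 [  0.           0.           1.        ]] -0.14896057150711053 [[-3.12773726e-03  9.95309511e-01 -9.66912377e-02  3.20606645e+02]
 [-9.99947462e-01 -4.05681346e-03 -9.41359425e-03 -8.80597453e+00]
 [-9.76169820e-03  9.66567145e-02  9.95269908e-01  1.70958202e+03]
 [ 0.00000000e+00  0
[... 192 characters left out ...]
4290096 [[-7.11957765e-01  3.53710255e-01 -6.06634319e-01 -2.68944981e+02]
 [-7.02140322e-01 -3.71770905e-01  6.07277006e-01  7.20010905e+02]
 [-1.07288849e-02  8.58297996e-01  5.13039415e-01  7.02032498e+02]
 [ 0.00000000e+00  0.00000000e+00  0.00000000e+00  1.00000000e+00]]
wrist [[415.53123507   0.         316.21643534]
 [  0.         415.53123507 234.36176736]
 [  0.           0.           1.        ]] -0.030135207945770723 [[-2.62070262e-01 -9.15937187e-01 -3.03937900e-01  8.60623949e+01]
 [ 9.65046760e-01 -2.48086071e-01 -8.44869919e-02 -6.23488686e+02]
 [ 1.98201823e-03 -3.15455814e-01  9.48938197e-01  3.72541857e+02]
 [ 0.00000000e+00  0.00000000e+00  0.00000000e+00  1.00000000e+00]]
```

View pics/top0.png

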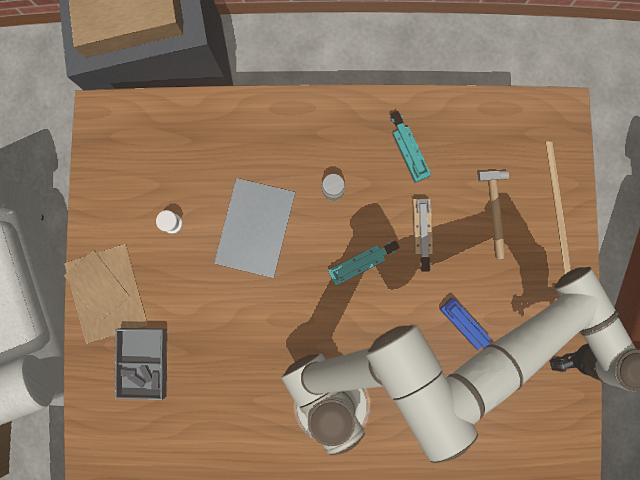

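View pics/side0.png

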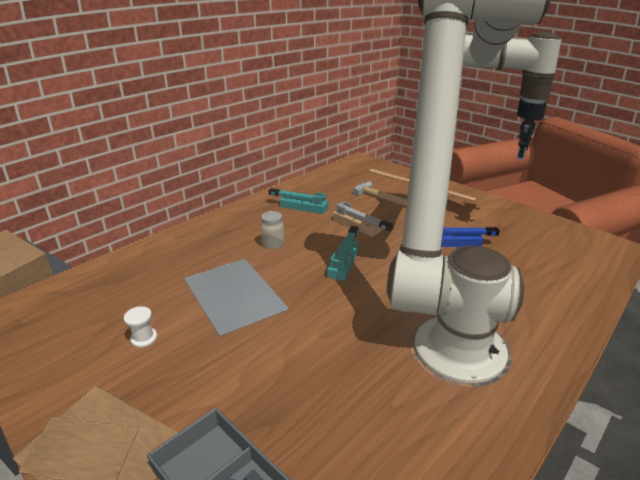

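View pics/wrist0.png

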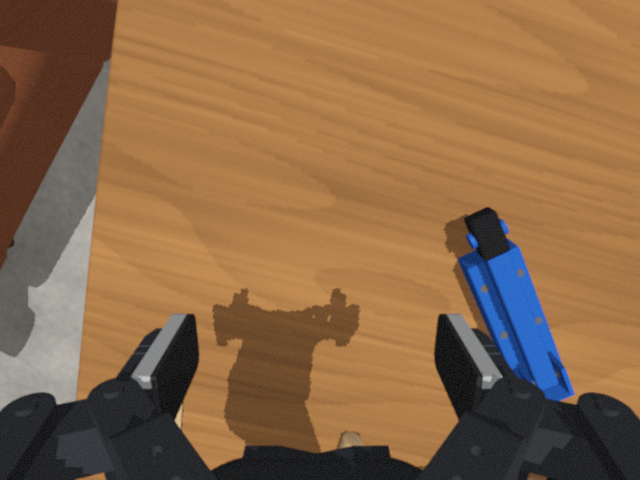

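The natural-wood unit is near top-image pixel (423,230), with its black foot at (425,265) toward the robot. The pad is at about (255,228), the jar at (333,185), the spool at (168,221) and the hammer at (493,210).

```bash
cat > h.py <<'E'
import numpy as np, cv2
from bench import arm
def get(n,save=None):
    d=arm.get_image(n)
    if save: cv2.imwrite(f"pics/{save}.png",d["image"][:,:,::-1])
    return d
def rays(d,uv):
    uv=np.atleast_2d(np.float64(uv)); K=d["camera_matrix"]
    p=np.c_[(uv[:,0]-K[0,2])/K[0,0],(uv[:,1]-K[1,2])/K[1,1]]
    q=p.copy()
    for _ in range(30): q=p/(1+d["k1"]*(q**2).sum(1,keepdims=True))
    T=d["world_from_camera"]
    return T[:3,3],np.c_[q[:,0],-q[:,1],-np.ones(len(q))]@T[:3,:3].T
def plane(d,uv,z):
    o,r=rays(d,uv); return o+r*((z-o[2])/r[:,2])[:,None]
def proj(d,P):
    T=d["world_from_camera"]; K=d["camera_matrix"]
    c=(np.atleast_2d(P)-T[:3,3])@T[:3,:3]
    q=np.c_[c[:,0]/-c[:,2],c[:,1]/c[:,2]]
    q=q*(1+d["k1"]*(q**2).sum(1,keepdims=True))
    return np.c_[q[:,0]*K[0,0]+K[0,2],q[:,1]*K[1,1]+K[1,2]]
def crop(d,x0,y0,x1,y1,s,name):
    im=d["image"][y0:y1,x0:x1,::-1]
    cv2.imwrite(f"pics/{name}.png",cv2.resize(im,None,fx=s,fy=s,interpolation=cv2.INTER_CUBIC))
E
python3 - <<'E'
from h import *
d=get("top")
crop(d,380,180,460,290,5,"top_unit"); 
im=d["image"].astype(int)
hsv=cv2.cvtColor(d["image"],cv2.COLOR_RGB2HSV)
m=((hsv[...,1]<60)&(hsv[...,2]>110)&(hsv[...,2]<200)).astype(np.uint8)
w=np.zeros_like(m); w[170:290,205:305]=1; m=cv2.morphologyEx(m*w,cv2.MORPH_OPEN,np.ones((3,3)))
c=max(cv2.findContours(m,0,2)[0],key=cv2.contourArea); r=cv2.minAreaRect(c); b=cv2.boxPoints(r)
print(r,b); P=plane(d,b,4); print(P,P.mean(0))
for i in range(4): e=P[(i+1)%4]-P[i]; print(np.linalg.norm(e),np.degrees(np.arctan2(e[1],e[0])))
m=(hsv[...,1]>90).astype(np.uint8)
print(plane(d,[[333,185]],95),plane(d,[[168,221]],70))
E
```

```text
((254.29412841796875, 227.3235321044922), (61.36151123046875, 88.76803588867188), 14.03624439239502) [[213.76471 262.9412 ]
 [235.29413 176.82353]
 [294.82355 191.70587]
 [273.29413 277.82355]]
[[410.51619657 341.31941448   4.        ]
 [664.61471638 281.42745929   4.        ]
 [618.77410223 105.12610514   4.        ]
 [367.14193354 166.87881943   4.        ]] [515.26173718 223.68794958   4.        ]
261.06149479136207 -13.262752849353134
182.1634688453927 -104.57490479144592
259.0987187139697 166.21161257161683
179.75218467700174 76.03669989430142
[[621.15781469  -6.88988146  95.        ]] [[526.14815847 461.48977348  70.        ]]
```

View pics/top_unit.png

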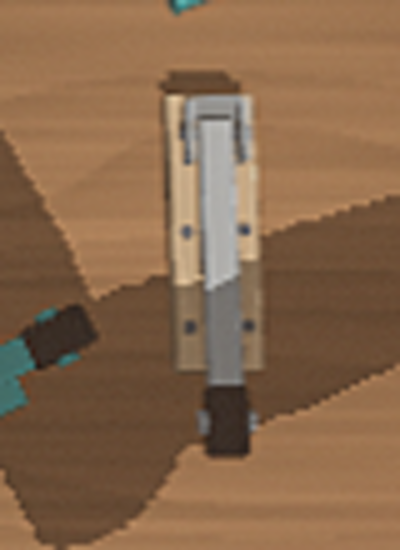

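Run:
```python
from h import *
d=get("top")
f=lambda x,y:[380+(x+.5)/5-.5,180+(y+.5)/5-.5]
b=[f(167,95),f(252,97),f(263,370),f(177,370)]
P=plane(d,b,30); print(P,P.mean(0))
for i in range(4): e=P[(i+1)%4]-P[i]; print(np.linalg.norm(e),np.degrees(np.arctan2(e[1],e[0])))
print("foot",plane(d,[f(226,420)],51), "decoy foot",plane(d,[f(70,335)],45))
s=get("side"); crop(s,310,185,410,285,6,"side_unit")
```

```text
[[ 592.77631757 -237.30074072   30.        ]
 [ 591.52848021 -286.60595506   30.        ]
 [ 433.67604777 -289.67039462   30.        ]
 [ 433.9331818  -240.21591858   30.        ]] [ 512.97850684 -263.44825224   30.        ]
49.32100220628897 -91.44975650772703
157.88217511048626 -178.887838481597
49.45514450011185 89.70209850549038
158.86988399800254 1.0514060830008092
foot [[ 404.13766054 -264.64218211   51.        ]] decoy foot [[ 453.07069267 -177.65022651   45.        ]]
```

View pics/side_unit.png

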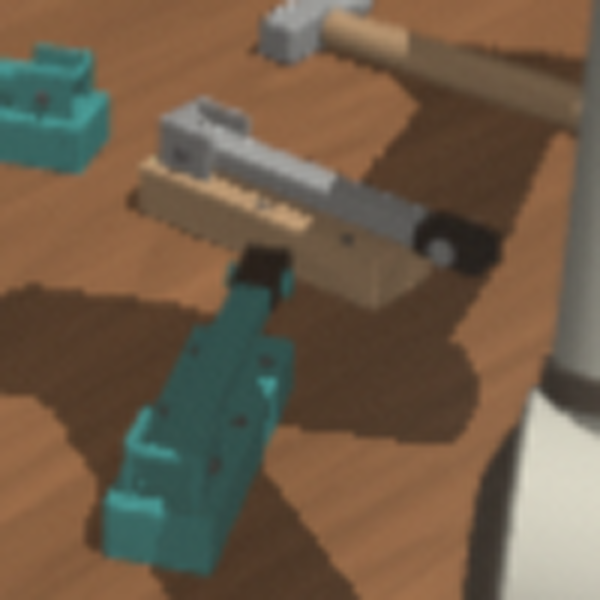

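Request:
{"fn": "step_arm", "kwargs": {
  "series": [
    [0.03, 0.03, 0, 0, 0, 0],
    [0.1, 0.1, 0, 0, 0, -0.02],
    [0.17, 0.17, 0, 0, 0, -0.04],
    [0.24, 0.24, 0, 0, 0, -0.06],
    [0.31, 0.31, 0, 0, 0, -0.08],
    [0.38, 0.38, 0, 0, 0, -0.1],
    [0.45, 0.45, 0, 0, 0, -0.12],
    [0.52, 0.52, 0, 0, 0, -0.14],
    [0.59, 0.59, 0, 0, 0, -0.158],
    [0.66, 0.66, 0, 0, 0, -0.158],
    [0.73, 0.72, -0.02, 0, 0, -0.158],
    [0.8, 0.79, -0.04, 0, 0, -0.158]
  ],
  "jaw": 0.6
}}

```text
clock: 1.3
position: [485.1, -285.9, 215.9]
ee_rot: [-0.008, 1.0, -0.0, 0.001]
contact_force: [0.6, -0.6, 0.6]
gripper_width: 68.5
```

Request:
{"fn": "step_arm", "kwargs": {
  "series": [
    [0.04, 0.04, -0.02, 0, 0, 0],
    [0.061, 0.06, -0.04, 0, 0, 0],
    [0.061, 0.06, -0.04, 0, 0, 0],
    [0.061, 0.06, -0.04, 0, 0, 0]
  ]
}}

```text
clock: 1.63
position: [507.6, -263.1, 198.7]
ee_rot: [-0.009, 1.0, 0.0, -0.001]
contact_force: [0.2, -0.3, 0.3]
gripper_width: 68.4
```

Run:
```python
from h import *
d=get("wrist","w1"); s=arm.read_state(); print(s["clock"],s["position"],s["ee_rot"],s["gripper_width"],s["joints"],s["contact_force"])
t=get("top"); crop(t,340,170,500,290,5,"t1")
```

```text
1.6833 [ 507.46316505 -263.68266689  199.29946125] [-8.16192432e-03  9.99966630e-01 -7.56689818e-05 -3.41286514e-04] 68.155468401625 [-1.95857195e-01  3.20162371e-01 -1.73416333e-01  3.25211201e-04
 -1.07785540e+00 -1.35876909e+00] [-0.18819025 -0.50674816  0.45372872]
```

View pics/w1.png

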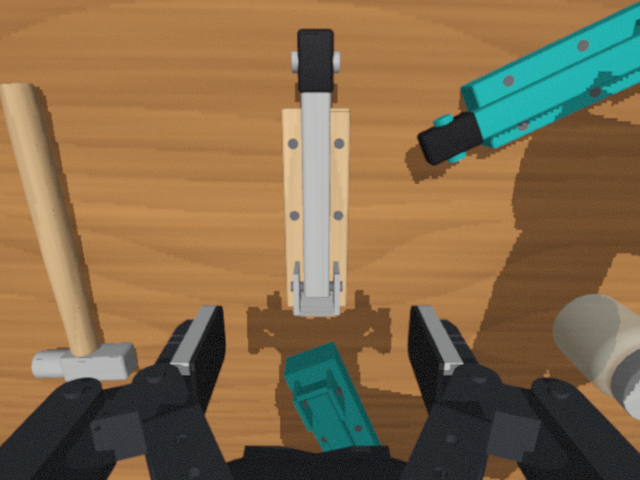

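The unit is centred at about (316,205) in the wrist image. The foot is at (315,60), the hammer at left, the turquoise decoys at top right and bottom, and the jar at bottom right. Nothing sits in the fingers' way.

Run:
```python
from h import *
d=get("wrist"); crop(d,260,20,370,330,1,"x"); im=d["image"][20:330,260:370,::-1]
cv2.imwrite("pics/w1z.png",cv2.resize(cv2.rotate(im,cv2.ROTATE_90_CLOCKWISE),None,fx=2.5,fy=2.5,interpolation=cv2.INTER_CUBIC))
b=[[282,110],[350,110],[346,306],[288,306]]
P=plane(d,b,30); print(P)
print("pins",plane(d,[[292.5,62],[338.5,62]],42)); print("hinge",plane(d,[[294,288],[339,288]],42),d["world_from_camera"][:3,3])
```

```text
[[ 436.71162652 -289.20337163   30.        ]
 [ 435.92327717 -240.16147757   30.        ]
 [ 593.8512082  -236.96998655   30.        ]
 [ 594.64320832 -285.68860813   30.        ]]
pins [[ 405.14012324 -280.9497997    42.        ]
 [ 404.64586515 -250.06517975   42.        ]]
hinge [[ 572.08138037 -280.00813971   42.        ]
 [ 571.49987995 -244.22845797   42.        ]] [ 427.0778457  -264.5542493   341.88228976]
```

View pics/w1z.png

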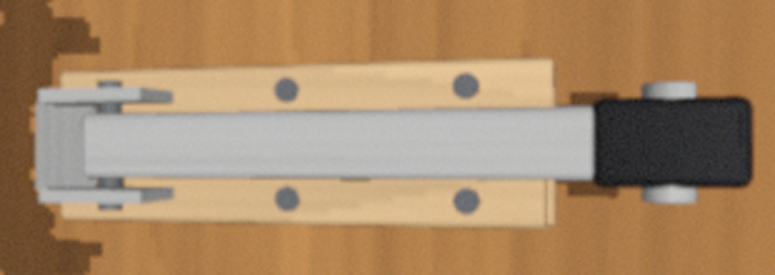

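Request:
{"fn": "step_arm", "kwargs": {
  "series": [
    [0.005, 0, -0.05, 0, 0, 0.003],
    [0.005, 0, -0.13, 0, 0, 0.003],
    [0.005, 0, -0.21, 0, 0, 0.003],
    [0.005, 0, -0.29, 0, 0, 0.003],
    [0.005, 0, -0.36, 0, 0, 0.003],
    [0.005, 0, -0.41, 0, 0, 0.003],
    [0.005, 0, -0.45, 0, 0, 0.003],
    [0.005, 0, -0.475, 0, 0, 0.003],
    [0.005, 0, -0.49, 0, 0, 0.003],
    [0.005, 0, -0.49, 0, 0, 0.003]
  ]
}}

```text
clock: 2.62
position: [509.4, -263.8, 2.8]
ee_rot: [-0.01, 1.0, 0.0, -0.001]
contact_force: [-0.5, 0.2, 0.0]
gripper_width: 68.4
```

Run:
```python
from h import *
d=get("wrist","w2"); s=arm.read_state(); print(s["clock"],s["position"],s["contact_force"],s["gripper_width"])
```

```text
2.6667 [ 510.05948964 -263.7485715     3.66907889] [ 0.22012807 -0.02617981  0.48261589] 68.25254787994857
```

View pics/w2.png

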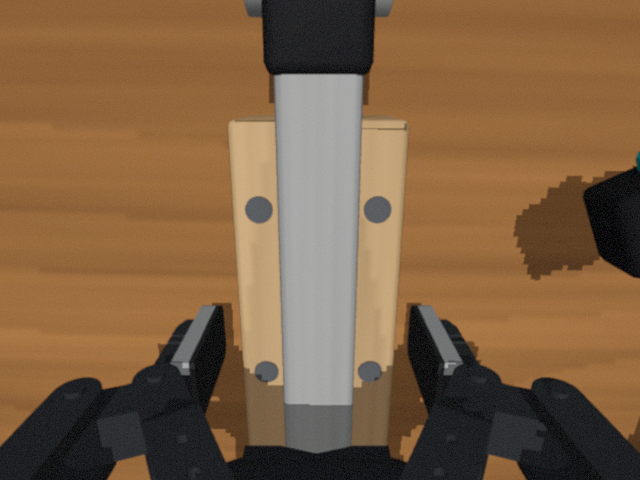

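The fingers straddle the batten evenly: pads at x≈222 and 410, batten edges at 240 and 400. I'll close the jaws.

Request:
{"fn": "step_arm", "kwargs": {
  "series": [
    [0, 0, 0, 0, 0, 0],
    [0, 0, 0, 0, 0, 0],
    [0, 0, 0, 0, 0, 0],
    [0, 0, 0, 0, 0, 0],
    [0, 0, 0, 0, 0, 0],
    [0, 0, 0, 0, 0, 0],
    [0, 0, 0, 0, 0, 0],
    [0, 0, 0, 0, 0, 0]
  ],
  "jaw": -1
}}

```text
clock: 3.33
position: [510.9, -263.4, 4.9]
ee_rot: [-0.011, 1.0, -0.0, 0.001]
contact_force: [-0.9, 0.4, 7.1]
gripper_width: 49.1
```

Request:
{"fn": "step_arm", "kwargs": {
  "series": [
    [0, 0, 0.01, 0, 0, 0],
    [0, 0, 0.03, 0, 0, 0],
    [0, 0, 0.05, 0, 0, 0],
    [0, 0, 0.05, 0, 0, 0]
  ]
}}

```text
clock: 3.67
position: [510.6, -263.4, 24.6]
ee_rot: [-0.011, 1.0, -0.0, 0.001]
contact_force: [1.1, -0.1, -7.3]
gripper_width: 48.7
```

Run:
```python
from h import *
d=get("wrist","w3"); s=arm.read_state(); print(s["clock"],s["position"],s["contact_force"],s["wrist_torque"],s["gripper_width"])
sd=get("side"); crop(sd,300,150,440,270,5,"s3")
```

```text
3.7167 [ 510.50025354 -263.2876856    24.00534355] [-0.39301097 -0.38746272 -7.95286579] [-0.03159579 -0.02798423 -0.02840518] 48.942205761422144
```

View pics/w3.png

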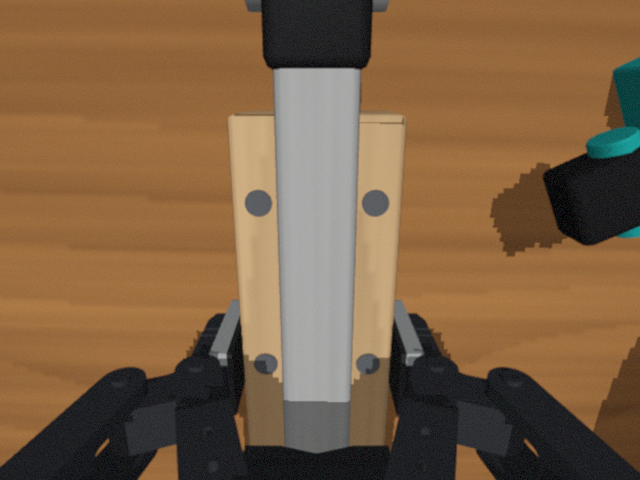

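View pics/s3.png

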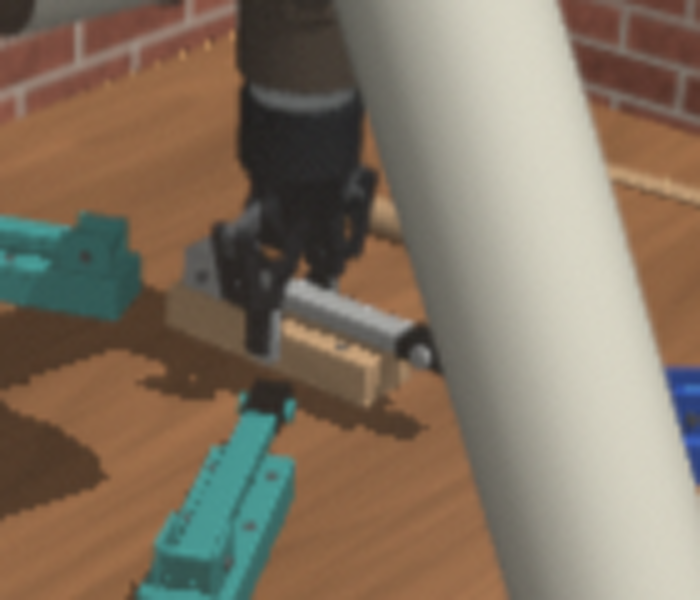

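Request:
{"fn": "step_arm", "kwargs": {
  "series": [
    [0, 0, 0.03, 0, 0, 0],
    [0, 0, 0.08, 0, 0, 0],
    [0, 0, 0.14, 0, 0, 0],
    [0, 0, 0.2, 0, 0, 0],
    [0, 0, 0.26, 0, 0, 0],
    [0, 0.01, 0.31, 0, 0, 0],
    [0, 0.03, 0.34, 0, 0, 0],
    [0, 0.06, 0.35, 0, 0, -0.01],
    [0, 0.1, 0.35, 0, 0, -0.02],
    [0, 0.15, 0.35, 0, 0, -0.03],
    [0, 0.2, 0.35, 0, 0, -0.045],
    [0, 0.25, 0.35, 0, 0, -0.06]
  ]
}}

```text
clock: 4.77
position: [508.7, -161.7, 162.0]
ee_rot: [0.037, 0.999, 0.0, -0.001]
contact_force: [0.9, 0.4, -7.6]
gripper_width: 48.8
```

Request:
{"fn": "step_arm", "kwargs": {
  "series": [
    [0, 0.05, 0, 0, 0, -0.01],
    [0, 0.1, 0, 0, 0, -0.02],
    [0, 0.16, 0, 0, 0, -0.03],
    [0, 0.22, 0, 0, 0, -0.04],
    [0, 0.28, 0, 0, 0, -0.05],
    [0, 0.34, 0, 0, 0, -0.065],
    [0, 0.4, 0, 0, 0, -0.08],
    [0, 0.46, 0, 0, 0, -0.09],
    [0, 0.51, 0, 0, 0, -0.1],
    [0, 0.55, 0, 0, 0, -0.107],
    [0, 0.58, 0, 0, 0, -0.107],
    [0, 0.6, 0, 0, 0, -0.107]
  ]
}}

```text
clock: 5.77
position: [509.1, 78.1, 162.5]
ee_rot: [0.12, 0.993, -0.0, -0.001]
contact_force: [0.4, 0.3, -7.5]
gripper_width: 49.0
```

Run:
```python
from h import *
d=get("wrist","w4"); s=arm.read_state(); print(s["clock"],s["position"],s["ee_rot"],s["contact_force"],s["wrist_torque"],s["gripper_width"],s["joints"])
sd=get("side","s4");get("top","t4")
```

```text
5.8167 [509.61204587  78.72456224 162.69074199] [ 1.19340326e-01  9.92853323e-01  1.53352190e-04 -3.76598868e-04] [-0.15157468  0.19968571 -6.69598813] [ 0.11786386 -0.12961824  0.04497829] 48.83172822919918 [ 4.67942909e-01  2.64150799e-01 -3.56803365e-01 -8.26945399e-04
 -9.50299187e-01 -2.27750915e+00]
```

View pics/w4.png

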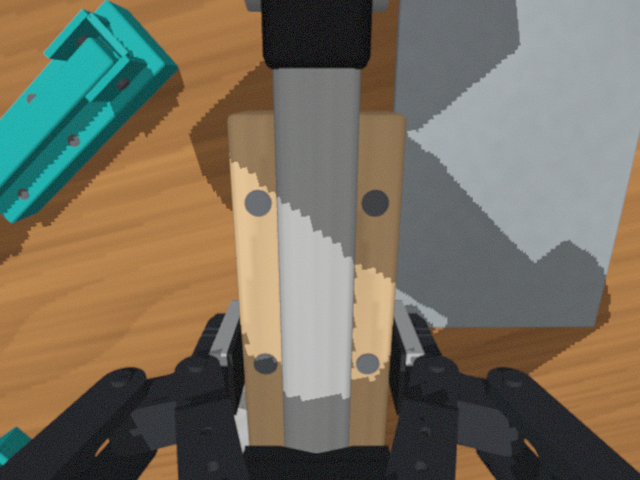

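View pics/t4.png

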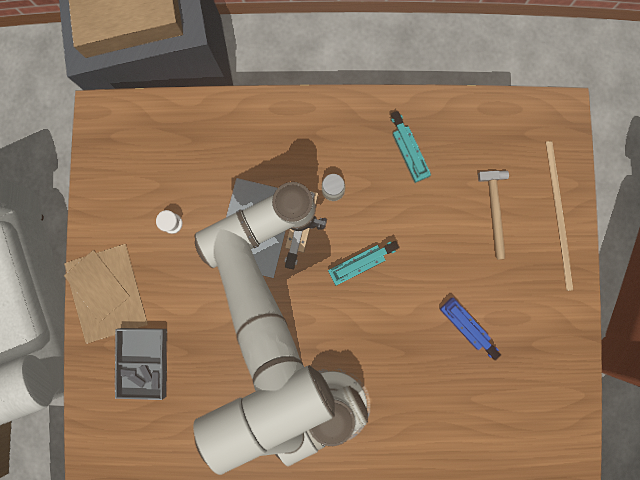

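View pics/s4.png

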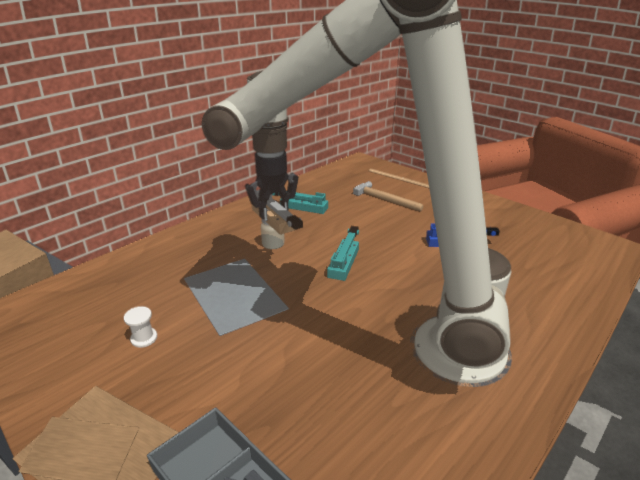

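The unit is held straight, and all four pad corners show in the side view at about (186,291), (243,262), (287,301) and (223,330). I'll use them to cross-check the pad.

Run:
```python
from h import *
s=get("side"); crop(s,175,250,300,340,6,"s4z")
h=cv2.cvtColor(s["image"],cv2.COLOR_RGB2HSV); m=(h[...,1]<80).astype(np.uint8); w=np.zeros_like(m); w[255:335,180:292]=1
m=cv2.morphologyEx(m*w,cv2.MORPH_OPEN,np.ones((3,3)))
c=max(cv2.findContours(m,0,1)[0],key=cv2.contourArea); hull=cv2.convexHull(c)
q=cv2.approxPolyDP(hull,6,True)[:,0]; print(cv2.contourArea(c),q)
P=plane(s,q,4); print(P.round(1),P.mean(0))
for i in range(len(P)): e=P[(i+1)%len(P)]-P[i]; print(np.linalg.norm(e),np.degrees(np.arctan2(e[1],e[0])))
w=get("wrist"); print(plane(w,[[598,326],[446,326]],4))
```

```text
4444.0 [[245 259]
 [287 309]
 [218 334]
 [185 277]]
[[612.5 109.3   4. ]
 [366.2 174.5   4. ]
 [413.6 342.9   4. ]
 [660.3 276.7   4. ]] [513.16671187 225.85982104   4.        ]
254.81515921160278 165.1868067454062
175.0012684306762 74.28644730833835
255.48311072297017 -15.0358397119121
174.02040838895297 -105.93794876040754
[[663.32978977 282.55530574   4.        ]
 [631.79958898 157.85695957   4.        ]]
```

View pics/s4z.png

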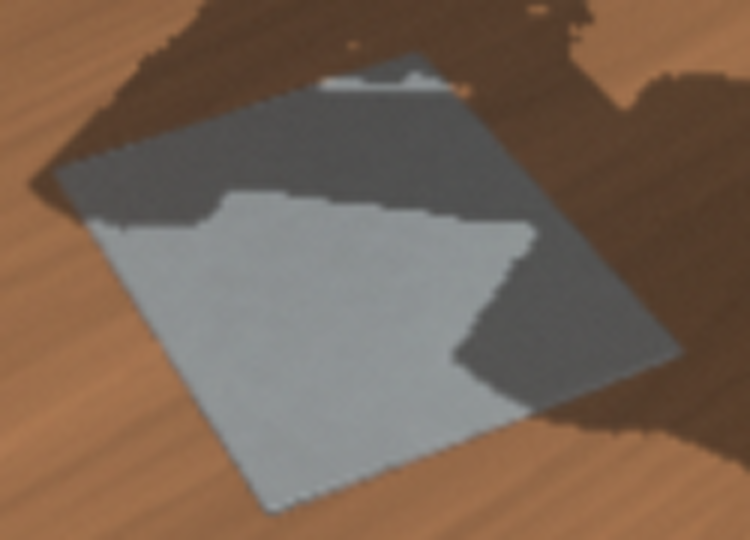

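Request:
{"fn": "step_arm", "kwargs": {
  "series": [
    [0, 0.03, 0, 0, 0, 0],
    [0, 0.09, 0, 0, 0, -0.006],
    [0, 0.16, 0, 0, 0, -0.006],
    [0, 0.23, -0.02, 0, 0, -0.006],
    [0, 0.29, -0.06, 0, 0, -0.006],
    [0, 0.34, -0.12, 0, 0, -0.006],
    [0, 0.36, -0.18, 0, 0, -0.006],
    [0, 0.37, -0.24, 0, 0, -0.006],
    [0, 0.37, -0.29, 0, 0, -0.006],
    [0, 0.37, -0.33, 0, 0, -0.006],
    [0, 0.37, -0.35, 0, 0, -0.006],
    [0, 0.37, -0.35, 0, 0, -0.006]
  ]
}}

```text
clock: 7.02
position: [509.2, 223.8, 21.3]
ee_rot: [0.125, 0.992, -0.002, -0.002]
contact_force: [-0.8, -0.3, -7.4]
gripper_width: 48.9
```

Run:
```python
from h import *
d=get("wrist","w5"); s=arm.read_state(); print(s["clock"],s["position"],s["ee_rot"],s["contact_force"],s["gripper_width"])
sd=get("side");crop(sd,160,200,320,330,5,"s5")
```

```text
7.0667 [510.06665525 224.43986389  22.81345727] [ 1.25063537e-01  9.92148434e-01 -6.46883281e-04 -4.21556609e-04] [ 0.41693888  0.53915349 -6.79045741] 48.81027339278964
```

View pics/w5.png

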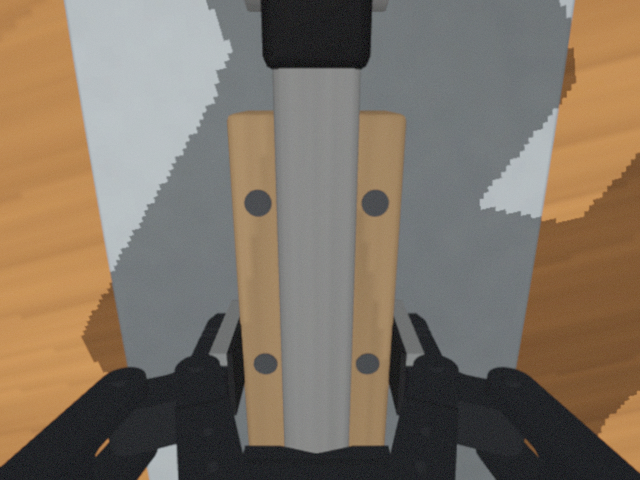

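View pics/s5.png

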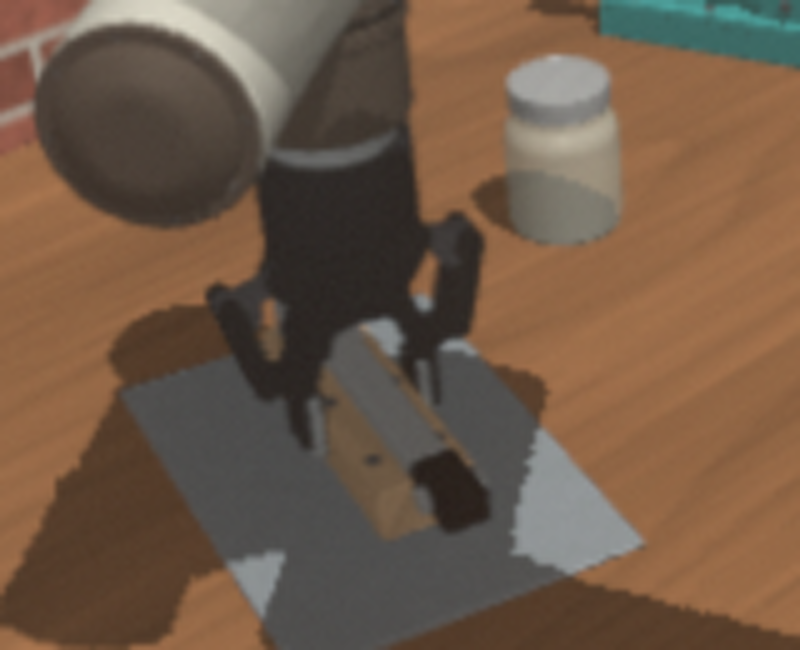

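Run:
```python
from h import *
d=get("wrist"); 
A=plane(d,[[69,10],[126,370],[572,20],[520,350]],4)
B=plane(d,[[228,115],[405,115],[242,330],[397,330]],49)
print(A,B)
for X in (A[1]-A[0],A[3]-A[2],B[2]-B[0],B[3]-B[1]): print(np.degrees(np.arctan2(X[1],X[0])))
a=np.radians(-14.2); n=np.array([-np.sin(a),np.cos(a),0]); print(A@n,B@n, np.array([514.5,224.5,0])@n)
```

```text
[[382.42793466 168.39196023   4.        ]
 [527.93288099 130.11324248   4.        ]
 [429.72826123 340.92248978   4.        ]
 [562.51003467 309.16986418   4.        ]] [[431.65588205 221.43949211  49.        ]
 [443.55603348 268.06104373  49.        ]
 [496.30491818 204.99060847  49.        ]
 [508.68785907 253.41625138  49.        ]]
-14.739122312826819
-13.448803777805994
-14.275073964069701
-12.672120397653876
[257.05919975 255.64351283 435.92123879 437.71115329] [320.56186194 368.6781034  320.47445423 370.45809542] 343.85113108610255
```

Request:
{"fn": "step_arm", "kwargs": {
  "series": [
    [0, 0.003, -0.01, 0, 0, 0],
    [0, 0.003, -0.02, 0, 0, 0],
    [0, 0.003, -0.028, 0, 0, 0],
    [0, 0.003, -0.033, 0, 0, 0],
    [0, 0.003, -0.036, 0, 0, 0],
    [0, 0.003, -0.038, 0, 0, 0]
  ]
}}

```text
clock: 7.67
position: [509.8, 225.9, 8.9]
ee_rot: [0.125, 0.992, -0.0, -0.0]
contact_force: [-5.1, -1.7, 5.7]
gripper_width: 48.9
```

Run:
```python
from h import *
s=arm.read_state(); print(s["clock"],s["position"],s["contact_force"],s["wrist_torque"])
```

```text
7.6667 [509.78147305 225.851435     8.89310067] [-5.12442485 -1.6544342   5.6689506 ] [-0.3287578   1.33674773 -0.06128231]
```

Contact is made: the force went from −7 N to +6 N. I'll open the jaws and then rise.

Request:
{"fn": "step_arm", "kwargs": {
  "series": [
    [0, 0, 0, 0, 0, 0],
    [0, 0, 0, 0, 0, 0],
    [0, 0, 0, 0, 0, 0],
    [0, 0, 0, 0, 0, 0],
    [0, 0, 0, 0, 0, 0]
  ],
  "jaw": 0.5
}}

```text
clock: 8.08
position: [510.5, 226.3, 8.5]
ee_rot: [0.125, 0.992, 0.0, 0.001]
contact_force: [-0.1, -0.0, -0.3]
gripper_width: 63.8
```

Request:
{"fn": "step_arm", "kwargs": {
  "series": [
    [0, 0, 0.03, 0, 0, 0],
    [0, 0, 0.08, 0, 0, 0],
    [0, 0, 0.15, 0, 0, 0],
    [0, 0, 0.22, 0, 0, 0],
    [-0.03, 0.01, 0.28, 0, 0, 0],
    [-0.09, 0.02, 0.31, 0, 0, 0],
    [-0.15, 0.03, 0.32, 0, 0, 0],
    [-0.2, 0.05, 0.32, 0, 0, 0],
    [-0.25, 0.06, 0.32, 0, 0, 0],
    [-0.25, 0.06, 0.32, 0, 0, 0],
    [-0.25, 0.06, 0.32, 0, 0, 0]
  ]
}}

```text
clock: 9.0
position: [409.6, 250.4, 136.7]
ee_rot: [0.124, 0.992, 0.0, 0.0]
contact_force: [0.0, -0.1, 0.6]
gripper_width: 63.8
```

Run:
```python
from h import *
d=get("wrist","w6"); s=arm.read_state(); print(s["clock"],s["position"],s["ee_rot"],s["contact_force"],s["gripper_width"])
sd=get("side");crop(sd,160,200,320,340,5,"s6")
t=get("top");crop(t,200,160,320,290,4.5,"t6")
```

```text
9.05 [410.32631181 250.38529502 136.55109003] [1.24410198e-01 9.92230662e-01 4.42328511e-04 4.68447927e-04] [ 0.25155834 -0.0610785  -0.65846459] 64.22931173889287
```

View pics/w6.png

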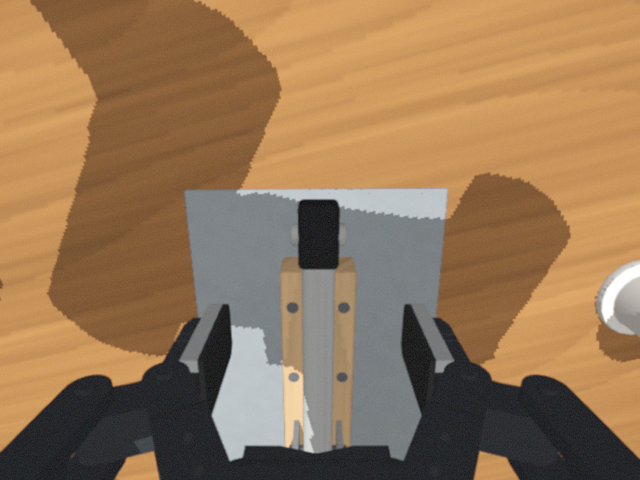

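View pics/s6.png

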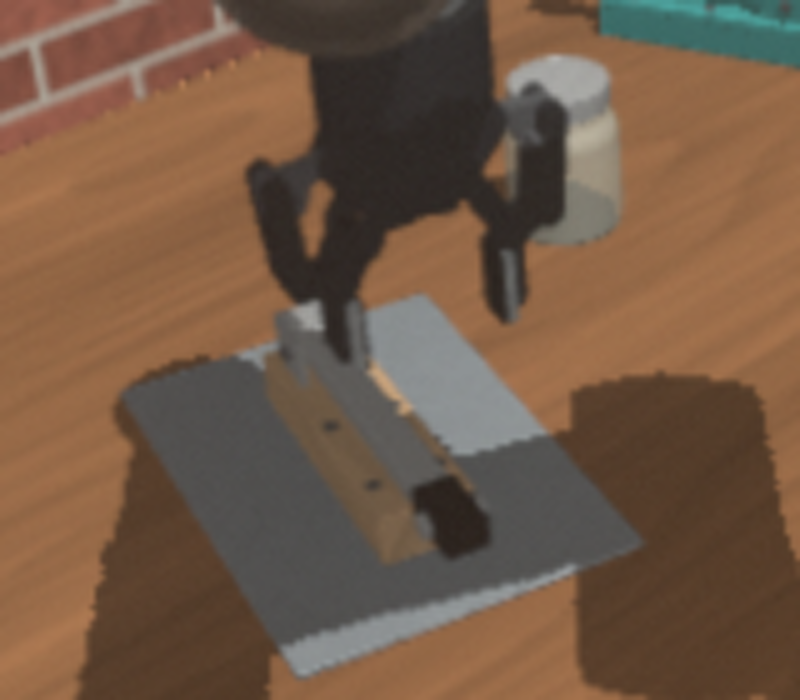

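View pics/t6.png

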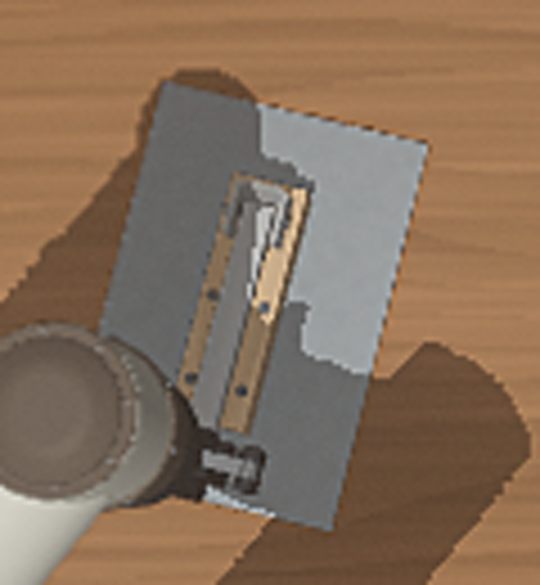

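The batten lies flat and lengthwise on the pad with the leg folded. In the wrist image the pin ends are at (295,234) and (344,234). Next I measure the pin and the batten.

Run:
```python
from h import *
d=get("wrist")
p=plane(d,[[295,234],[345,234]],46); print("pins",p,p.mean(0))
A=plane(d,[[186,190],[447,188]],4); e=A[1]-A[0]; print("padend",A,A.mean(0),np.linalg.norm(e),np.degrees(np.arctan2(e[1],e[0]))-90)
B=plane(d,[[281,271],[355,271]],34); print("batten end",B,B.mean(0))
a=np.radians(-14.2); u=np.array([np.cos(a),np.sin(a),0]); print("pad ctr",A.mean(0)+130*u,"bat ctr",B.mean(0)+80*u,"from foot",p.mean(0)+110*u)
H=plane(d,[[297,430],[341,430]],46); print(H)
t=get("top"); f=lambda x,y:[200+(x+.5)/4.5-.5,160+(y+.5)/4.5-.5]
T=plane(t,[f(231,175),f(312,185),f(250,432)],34); print(T, (T[0]+T[1])/2-80*u)
```

```text
pins [[404.60839973 239.8355286   46.        ]
 [411.90907652 268.37986873  46.        ]] [408.25873812 254.10769867  46.        ]
padend [[369.19110042 171.20228513   4.        ]
 [411.42450407 341.8858729    4.        ]] [390.30780225 256.54407902   4.        ] 175.83101978183075 -13.897939550271886
batten end [[430.12334477 222.99773414  34.        ]
 [441.8403393  268.79901898  34.        ]] [435.98184203 245.89837656  34.        ]
pad ctr [516.33569773 224.65411885   4.        ] bat ctr [513.53747003 226.27378569  34.        ] from foot [514.89772661 227.12388622  46.        ]
[[545.34736811 202.77913428  46.        ]
 [553.04313284 232.81621914  46.        ]]
[[594.56370776 229.80129972  34.        ]
 [587.72744207 177.6288599   34.        ]
 [429.68672138 215.99245043  34.        ]] [513.58994692 223.33967068  34.        ]
```

Request:
{"fn": "step_arm", "kwargs": {
  "series": [
    [-0.004, 0.007, -0.03, 0, 0, 0],
    [-0.004, 0.007, -0.09, 0, 0, 0],
    [-0.004, 0.007, -0.15, 0, 0, 0],
    [-0.004, 0.007, -0.2, 0, 0, 0],
    [-0.004, 0.007, -0.24, 0, 0, 0],
    [-0.004, 0.007, -0.26, 0, 0, 0],
    [-0.004, 0.007, -0.274, 0, 0, 0],
    [-0.004, 0.007, -0.274, 0, 0, 0],
    [-0.004, 0.007, -0.274, 0, 0, 0]
  ]
}}

```text
clock: 10.0
position: [408.9, 253.1, 26.9]
ee_rot: [0.125, 0.992, 0.0, 0.0]
contact_force: [0.0, -0.3, 0.4]
gripper_width: 63.5
```

Run:
```python
from h import *
d=get("wrist","w7"); s=arm.read_state(); print(s["clock"],s["position"],s["ee_rot"],s["contact_force"],s["gripper_width"])
p=s["position"]; R=__import__("scipy.spatial.transform",fromlist=["Rotation"]).Rotation.from_quat(s["ee_rot"]).as_matrix()
print(R[:,1])
sd=get("side");crop(sd,160,200,320,340,5,"s7")
```

```text
10.05 [409.02325024 253.32298087  27.22341045] [1.24874043e-01 9.92172250e-01 6.58575554e-04 5.16378850e-04] [-0.28319206 -0.20258623 -0.05167568] 64.27912755609398
[0.24779244 0.96881208 0.00143581]
```

View pics/w7.png

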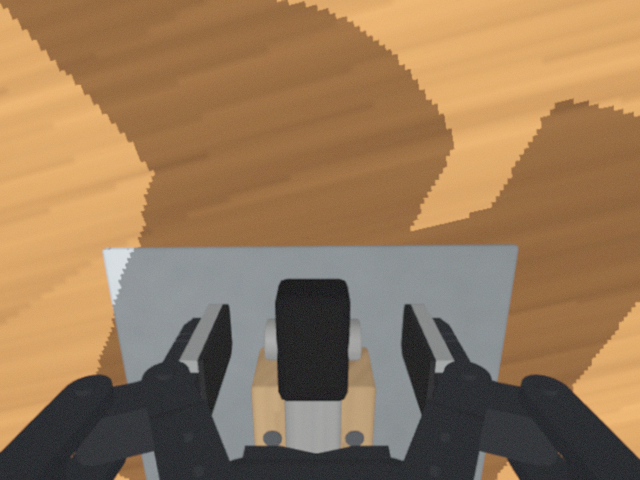

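View pics/s7.png

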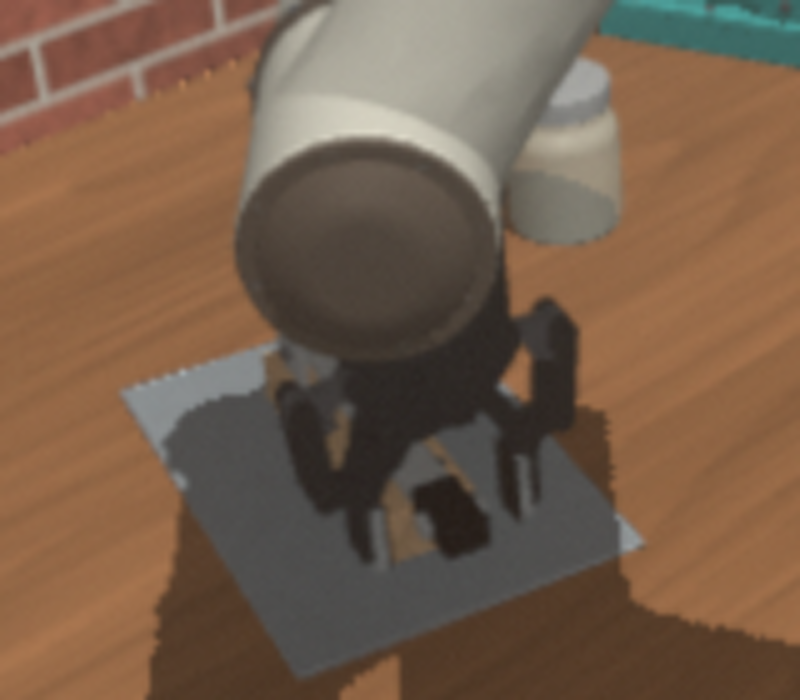

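The pin (265–361, row 340) lies between the pads (230 and 403), about 1 mm off centre. I'll close the jaws.

Request:
{"fn": "step_arm", "kwargs": {
  "series": [
    [0, 0, 0, 0, 0, 0],
    [0, 0, 0, 0, 0, 0],
    [0, 0, 0, 0, 0, 0],
    [0, 0, 0, 0, 0, 0],
    [0, 0, 0, 0, 0, 0],
    [0, 0, 0, 0, 0, 0],
    [0, 0, 0, 0, 0, 0],
    [0, 0, 0, 0, 0, 0],
    [0, 0, 0, 0, 0, 0]
  ],
  "jaw": -1
}}

```text
clock: 10.85
position: [408.5, 253.0, 27.3]
ee_rot: [0.125, 0.992, 0.0, 0.0]
contact_force: [-1.4, -1.0, 6.1]
gripper_width: 30.7
```

Run:
```python
from h import *
d=get("wrist","w8"); s=arm.read_state(); print(s["clock"],s["position"],s["contact_force"],s["wrist_torque"],s["gripper_width"])
u=np.array([0.969,-0.248])
t=np.arange(1,38)*0.05
for i,a in enumerate(t): print(i+1,round(a,3),np.round(np.r_[165*(1-np.cos(a))*u,165*np.sin(a)]/400,4))
```

```text
10.9 [408.53161672 252.97728001  27.26588566] [-2.14495476 -0.18276837  4.7910428 ] [-0.24559311  0.44296638 -0.07579568] 30.970874854031383
1 0.05 [ 0.0005 -0.0001  0.0206]
2 0.1 [ 0.002  -0.0005  0.0412]
3 0.15 [ 0.0045 -0.0011  0.0616]
4 0.2 [ 0.008 -0.002  0.082]
5 0.25 [ 0.0124 -0.0032  0.1021]
6 0.3 [ 0.0179 -0.0046  0.1219]
7 0.35 [ 0.0242 -0.0062  0.1414]
8 0.4 [ 0.0316 -0.0081  0.1606]
9 0.45 [ 0.0398 -0.0102  0.1794]
10 0.5 [ 0.0489 -0.0125  0.1978]
11 0.55 [ 0.0589 -0.0151  0.2156]
12 0.6 [ 0.0698 -0.0179  0.2329]
13 0.65 [ 0.0815 -0.0209  0.2496]
14 0.7 [ 0.094  -0.0241  0.2657]
15 0.75 [ 0.1072 -0.0274  0.2812]
16 0.8 [ 0.1212 -0.031   0.2959]
17 0.85 [ 0.1359 -0.0348  0.3099]
18 0.9 [ 0.1512 -0.0387  0.3231]
19 0.95 [ 0.1672 -0.0428  0.3355]
20 1.0 [ 0.1837 -0.047   0.3471]
21 1.05 [ 0.2008 -0.0514  0.3578]
22 1.1 [ 0.2184 -0.0559  0.3676]
23 1.15 [ 0.2364 -0.0605  0.3765]
24 1.2 [ 0.2549 -0.0652  0.3845]
25 1.25 [ 0.2737 -0.07    0.3915]
26 1.3 [ 0.2928 -0.0749  0.3975]
27 1.35 [ 0.3122 -0.0799  0.4025]
28 1.4 [ 0.3318 -0.0849  0.4065]
29 1.45 [ 0.3515 -0.09    0.4095]
30 1.5 [ 0.3714 -0.0951  0.4115]
31 1.55 [ 0.3914 -0.1002  0.4124]
32 1.6 [ 0.4114 -0.1053  0.4123]
33 1.65 [ 0.4313 -0.1104  0.4112]
34 1.7 [ 0.4512 -0.1155  0.4091]
35 1.75 [ 0.471  -0.1205  0.4059]
36 1.8 [ 0.4905 -0.1255  0.4017]
37 1.85 [ 0.5099 -0.1305  0.3965]
```

View pics/w8.png

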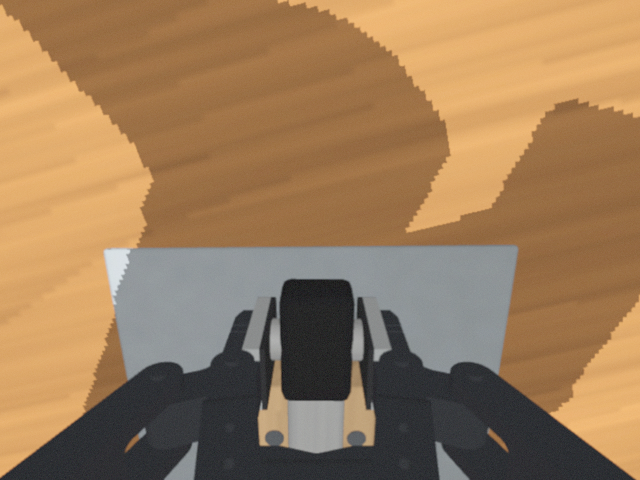

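The pin ends are pinched, at 31 mm opening. Now I start the arc.

Request:
{"fn": "step_arm", "kwargs": {
  "series": [
    [0.0, 0.0, 0.01, 0, 0, 0],
    [0.0005, 0.0, 0.02, 0, 0, 0],
    [0.001, 0, 0.03, 0, 0, 0],
    [0.002, -0.0005, 0.041, 0, 0, 0],
    [0.0045, -0.001, 0.062, 0, 0, 0],
    [0.008, -0.002, 0.082, 0, 0, 0],
    [0.0125, -0.003, 0.102, 0, 0, 0],
    [0.018, -0.0045, 0.122, 0, 0, 0]
  ]
}}

```text
clock: 11.57
position: [415.3, 250.4, 76.0]
ee_rot: [0.125, 0.992, -0.0, -0.0]
contact_force: [0.5, -0.9, -3.6]
gripper_width: 30.5
```

Run:
```python
from h import *
d=get("wrist","w9"); s=arm.read_state(); print(s["clock"],s["position"],s["contact_force"],s["wrist_torque"],s["gripper_width"])
sd=get("side");crop(sd,160,200,320,340,5,"s9")
u=np.array([0.969,-0.248])
t=0.3+np.arange(1,38)*0.05
for i,a in enumerate(t): print(round(a,3),np.round(np.r_[165*(np.cos(.3)-np.cos(a))*u,165*(np.sin(a)-np.sin(.3))]/400,4))
```

```text
11.6167 [416.14093468 250.94441042  77.43289115] [-1.43089874 -0.90390401 -2.52482427] [-0.31746662  0.62553018 -0.10607162] 30.786626279507434
0.35 [ 0.0064 -0.0016  0.0195]
0.4 [ 0.0137 -0.0035  0.0387]
0.45 [ 0.0219 -0.0056  0.0575]
0.5 [ 0.0311 -0.008   0.0759]
0.55 [ 0.0411 -0.0105  0.0937]
0.6 [ 0.052  -0.0133  0.111 ]
0.65 [ 0.0637 -0.0163  0.1277]
0.7 [ 0.0761 -0.0195  0.1438]
0.75 [ 0.0894 -0.0229  0.1593]
0.8 [ 0.1034 -0.0265  0.174 ]
0.85 [ 0.1181 -0.0302  0.188 ]
0.9 [ 0.1334 -0.0341  0.2012]
0.95 [ 0.1494 -0.0382  0.2136]
1.0 [ 0.1659 -0.0425  0.2252]
1.05 [ 0.183  -0.0468  0.2359]
1.1 [ 0.2006 -0.0513  0.2457]
1.15 [ 0.2186 -0.0559  0.2546]
1.2 [ 0.237  -0.0607  0.2626]
1.25 [ 0.2558 -0.0655  0.2696]
1.3 [ 0.2749 -0.0704  0.2756]
1.35 [ 0.2943 -0.0753  0.2806]
1.4 [ 0.3139 -0.0803  0.2846]
1.45 [ 0.3337 -0.0854  0.2876]
1.5 [ 0.3536 -0.0905  0.2896]
1.55 [ 0.3735 -0.0956  0.2905]
1.6 [ 0.3935 -0.1007  0.2904]
1.65 [ 0.4135 -0.1058  0.2893]
1.7 [ 0.4334 -0.1109  0.2872]
1.75 [ 0.4531 -0.116   0.284 ]
1.8 [ 0.4727 -0.121   0.2798]
1.85 [ 0.492  -0.1259  0.2746]
1.9 [ 0.5111 -0.1308  0.2684]
1.95 [ 0.5298 -0.1356  0.2613]
2.0 [ 0.5482 -0.1403  0.2532]
2.05 [ 0.5662 -0.1449  0.2441]
2.1 [ 0.5837 -0.1494  0.2342]
2.15 [ 0.6006 -0.1537  0.2233]
```

View pics/w9.png

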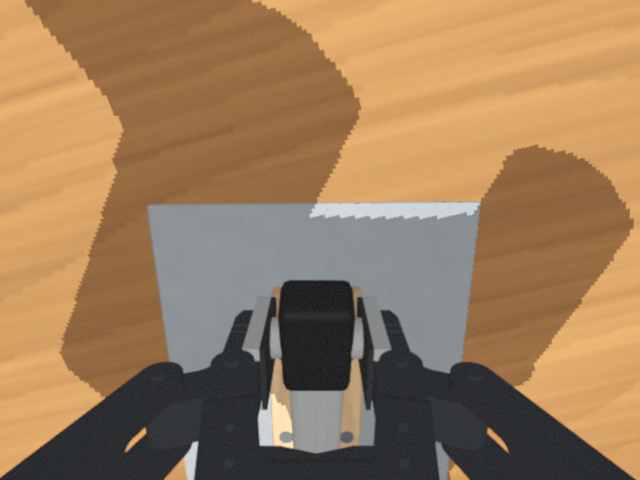

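View pics/s9.png

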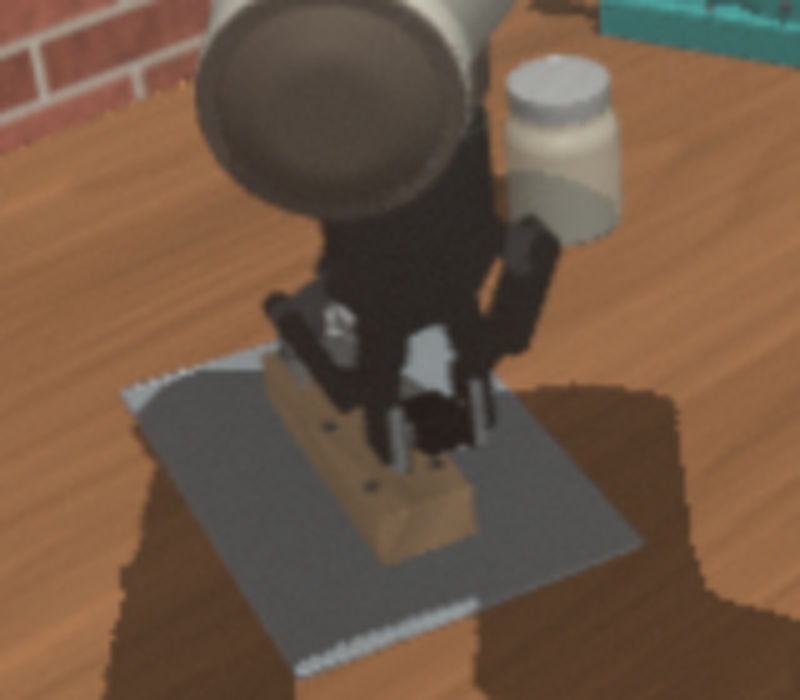

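The leg is lifting and the batten has stayed flat with low forces, so I continue.

Request:
{"fn": "step_arm", "kwargs": {
  "series": [
    [0.0065, -0.0015, 0.0195, 0, 0, 0],
    [0.0135, -0.0035, 0.0385, 0, 0, 0],
    [0.022, -0.0055, 0.0575, 0, 0, 0],
    [0.031, -0.008, 0.076, 0, 0, 0],
    [0.041, -0.0105, 0.0935, 0, 0, 0],
    [0.052, -0.0135, 0.111, 0, 0, 0],
    [0.0635, -0.0165, 0.1275, 0, 0, 0],
    [0.076, -0.0195, 0.144, 0, 0, 0],
    [0.0895, -0.023, 0.159, 0, 0, 0],
    [0.1035, -0.0265, 0.174, 0, 0, 0],
    [0.118, -0.03, 0.188, 0, 0, 0],
    [0.1335, -0.034, 0.201, 0, 0, 0]
  ]
}}

```text
clock: 12.67
position: [469.5, 237.2, 156.1]
ee_rot: [0.125, 0.992, -0.0, -0.0]
contact_force: [-1.2, -0.4, -5.0]
gripper_width: 30.2
```

Run:
```python
from h import *
s=arm.read_state(); print(s["clock"],s["position"],s["contact_force"],s["wrist_torque"],s["gripper_width"])
sd=get("side");crop(sd,160,180,320,340,4,"s10")
u=np.array([0.969,-0.248])
t=0.9+np.arange(1,22)*0.05
for i,a in enumerate(t): print(round(a,3),np.round(np.r_[165*(np.cos(.9)-np.cos(a))*u,165*(np.sin(a)-np.sin(.9))]/400,4))
```

```text
12.6667 [469.45370745 237.20968601 156.14944188] [-1.20475758 -0.39909081 -4.96360983] [0.08295361 0.39650981 0.06611478] 30.210345833058703
0.95 [ 0.016  -0.0041  0.0124]
1.0 [ 0.0325 -0.0083  0.024 ]
1.05 [ 0.0496 -0.0127  0.0347]
1.1 [ 0.0672 -0.0172  0.0445]
1.15 [ 0.0852 -0.0218  0.0534]
1.2 [ 0.1036 -0.0265  0.0613]
1.25 [ 0.1224 -0.0313  0.0683]
1.3 [ 0.1415 -0.0362  0.0743]
1.35 [ 0.1609 -0.0412  0.0794]
1.4 [ 0.1805 -0.0462  0.0834]
1.45 [ 0.2003 -0.0513  0.0864]
1.5 [ 0.2202 -0.0564  0.0883]
1.55 [ 0.2402 -0.0615  0.0893]
1.6 [ 0.2601 -0.0666  0.0892]
1.65 [ 0.2801 -0.0717  0.0881]
1.7 [ 0.3    -0.0768  0.0859]
1.75 [ 0.3197 -0.0818  0.0828]
1.8 [ 0.3393 -0.0868  0.0786]
1.85 [ 0.3586 -0.0918  0.0734]
1.9 [ 0.3777 -0.0967  0.0672]
1.95 [ 0.3964 -0.1015  0.0601]
```

View pics/s10.png

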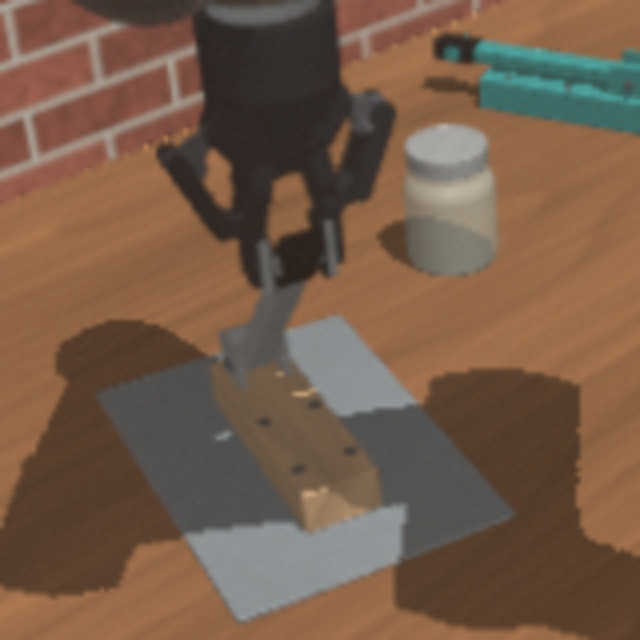

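Request:
{"fn": "step_arm", "kwargs": {
  "series": [
    [0.016, -0.004, 0.0125, 0, 0, 0],
    [0.0325, -0.0085, 0.024, 0, 0, 0],
    [0.0495, -0.0125, 0.0345, 0, 0, 0],
    [0.067, -0.017, 0.0445, 0, 0, 0],
    [0.085, -0.022, 0.0535, 0, 0, 0],
    [0.1035, -0.0265, 0.0615, 0, 0, 0],
    [0.1225, -0.0315, 0.0685, 0, 0, 0],
    [0.1415, -0.036, 0.0745, 0, 0, 0],
    [0.161, -0.041, 0.0795, 0, 0, 0],
    [0.1805, -0.046, 0.0835, 0, 0, 0],
    [0.2005, -0.0515, 0.0865, 0, 0, 0],
    [0.22, -0.0565, 0.0885, 0, 0, 0]
  ]
}}

```text
clock: 13.72
position: [557.7, 214.5, 191.0]
ee_rot: [0.125, 0.992, -0.0, -0.0]
contact_force: [-1.4, 0.9, -4.2]
gripper_width: 30.2
```

Run:
```python
from h import *
s=arm.read_state(); print(s["clock"],s["position"],s["contact_force"],s["wrist_torque"],s["gripper_width"])
sd=get("side");crop(sd,160,160,320,340,4,"s11");get("wrist","w11")
u=np.array([0.969,-0.248])
t=1.5+np.arange(1,9)*0.05
for i,a in enumerate(t): print(round(a,3),np.round(np.r_[165*(np.cos(1.5)-np.cos(a))*u,165*(np.sin(a)-np.sin(1.5))]/400,4))
```

```text
13.7167 [557.71965729 214.50747865 190.96869838] [-1.41763759  0.85807051 -4.17004012] [0.11516188 0.58431145 0.03937863] 30.168465364909082
1.55 [ 0.02   -0.0051  0.0009]
1.6 [ 0.0399 -0.0102  0.0009]
1.65 [ 0.0599 -0.0153 -0.0003]
1.7 [ 0.0798 -0.0204 -0.0024]
1.75 [ 0.0995 -0.0255 -0.0056]
1.8 [ 0.1191 -0.0305 -0.0098]
1.85 [ 0.1384 -0.0354 -0.0149]
1.9 [ 0.1575 -0.0403 -0.0211]
```

View pics/s11.png

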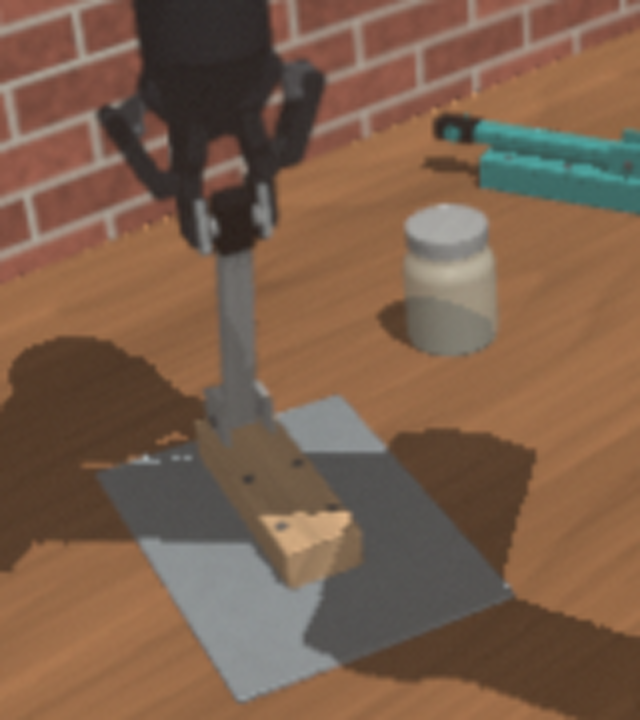

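Request:
{"fn": "step_arm", "kwargs": {
  "series": [
    [0.02, -0.005, 0.001, 0, 0, 0],
    [0.04, -0.01, 0.001, 0, 0, 0],
    [0.06, -0.0155, -0.0005, 0, 0, 0],
    [0.08, -0.0205, -0.0025, 0, 0, 0],
    [0.0995, -0.0255, -0.0055, 0, 0, 0],
    [0.119, -0.0305, -0.01, 0, 0, 0],
    [0.1385, -0.0355, -0.015, 0, 0, 0],
    [0.1385, -0.0355, -0.015, 0, 0, 0],
    [0.1385, -0.0355, -0.015, 0, 0, 0]
  ]
}}

```text
clock: 14.57
position: [615.5, 200.7, 190.1]
ee_rot: [0.124, 0.992, 0.001, 0.004]
contact_force: [-3.7, -0.8, 8.8]
gripper_width: 30.4
```

Run:
```python
from h import *
s=arm.read_state(); print(s["clock"],s["position"],s["contact_force"],s["wrist_torque"],s["gripper_width"])
sd=get("side");crop(sd,160,160,320,340,4,"s12");get("wrist","w12")
```

```text
14.5667 [615.54408669 200.68144683 190.12812509] [-3.65594766 -0.79209054  8.76186002] [0.04864647 1.29088454 0.1275571 ] 30.426007095216235
```

View pics/s12.png

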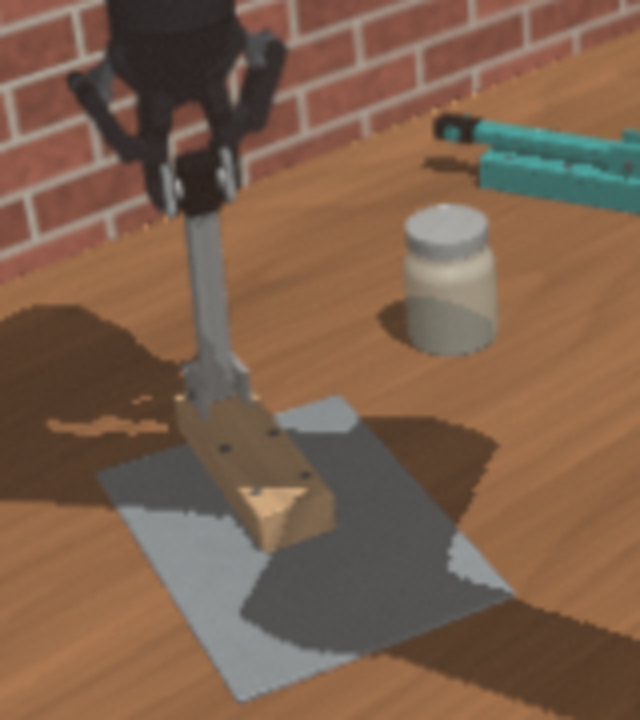

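View pics/w12.png

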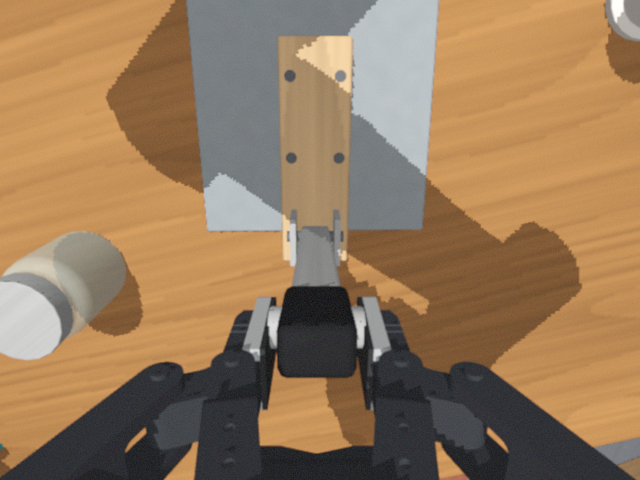

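The batten slid about 40–50 mm toward +x in this last stretch: its hinge end at wrist pixel (315,258) is now past the pad's edge at row 230. The pads held the pin against turning. I'll measure where things stand before mending it.

Run:
```python
from h import *
from scipy.spatial.transform import Rotation as R
d=get("wrist"); s=arm.read_state()
print(s["position"],s["contact_force"],s["wrist_torque"],s["joints"]); M=R.from_quat(s["ee_rot"]).as_matrix(); print(M)
B=plane(d,[[279,37],[352,37],[348,260],[283,260]],34); print(B,B.mean(0))
a=(B[2]+B[3]-B[0]-B[1])/2; print(np.linalg.norm(a),np.degrees(np.arctan2(a[1],a[0])))
u=a/np.linalg.norm(a); c=B.mean(0); hinge=c+55*u; hinge[2]=46
pin=s["position"]-M[:,2]*18.7; print("hinge",hinge,"pin",pin, "d",np.linalg.norm(pin-hinge), "ang", np.degrees(np.arctan2(pin[2]-46,-(pin-hinge)@u)))
crop(d,240,190,400,400,3.5,"w12z")
P=plane(d,[[207,231],[423,230]],4); print("pad +x end",P,P.mean(0))
sd=get("side"); f=lambda x,y:[160+(x+.5)/4-.5,160+(y+.5)/4-.5]
print(plane(sd,[f(268,552),f(334,522)],4))
```

```text
[615.1277691  200.80967976 190.09947647] [-3.60341188e+00  6.75145658e-03  8.66955508e+00] [0.00818966 1.21266493 0.12588419] [ 5.66507080e-01  4.46993846e-01 -9.58083262e-04  3.34110460e-03
 -1.11542790e+00 -2.38733956e+00]
[[-0.96923466  0.24601266  0.00787008]
 [ 0.24603108  0.96926086  0.0014496 ]
 [-0.00727154  0.00334128 -0.99996798]]
[[496.36694292 207.21009705  34.        ]
 [508.10349557 253.59878368  34.        ]
 [661.20871796 215.96911058  34.        ]
 [648.79873872 167.25608885  34.        ]] [578.61947379 211.00852004  34.        ]
157.61670048836262 -14.247738735449612
hinge [631.9277081 197.4721928  46.       ] pin [614.9805986  200.78257232 208.79887769] d 163.71205731403074 ang 83.95485225226416
pad +x end [[619.49126962 107.54996735   4.        ]
 [662.97546794 281.97139898   4.        ]] [641.23336878 194.76068317   4.        ]
[[507.09343137 250.32246521   4.        ]
 [501.71716753 202.23528179   4.        ]]
```

View pics/w12z.png

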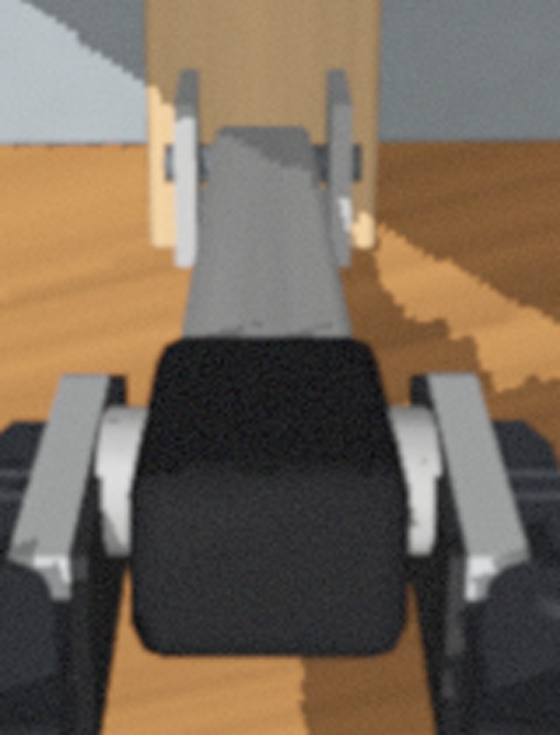

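The leg is stuck at about 84° and the batten centre has slid to about (578,211). I'll unload the downward push, draw the unit straight back 63 mm, and then turn the tool together with the leg about the hinge.

Request:
{"fn": "step_arm", "kwargs": {
  "series": [
    [0, 0, 0.006, 0, 0, 0],
    [0, 0, 0.012, 0, 0, 0],
    [0, 0, 0.012, 0, 0, 0],
    [-0.01, 0.0025, 0.012, 0, 0, 0],
    [-0.025, 0.006, 0.012, 0, 0, 0],
    [-0.04, 0.0095, 0.012, 0, 0, 0],
    [-0.04, 0.0095, 0.012, 0, 0, 0]
  ]
}}

```text
clock: 15.35
position: [595.8, 204.6, 190.1]
ee_rot: [0.124, 0.992, -0.0, 0.0]
contact_force: [1.7, -0.2, -4.5]
gripper_width: 30.5
```

```bash
cat >> h.py <<'E'
from scipy.spatial.transform import Rotation as R
def st():
    s=arm.read_state(); print(round(s["clock"],2),s["position"].round(1),"F",s["contact_force"].round(1),"T",s["wrist_torque"].round(2),"w",s["gripper_width"].round(1),"rv",R.from_quat(s["ee_rot"]).as_matrix()[:,2].round(3)); return s
E
python3 - <<'E'
from h import *
st(); get("wrist","w13"); sd=get("side");crop(sd,160,160,320,340,4,"s13")
E
```

```text
Traceback (most recent call last):
  File "h.py", line 27, in st
    s=arm.read_state(); print(round(s["clock"],2),s["position"].round(1),"F",s["contact_force"].round(1),"T",s["wrist_torque"].round(2),"w",s["gripper_width"].round(1),"rv",R.from_quat(s["ee_rot"]).as_matrix()[:,2].round(3)); return s
                                                                                                                                            ^^^^^^^^^^^^^^^^^^^^^^^^
AttributeError: 'float' object has no attribute 'round'
```

```bash
sed -i 's/s\["gripper_width"\].round(1)/round(s["gripper_width"],1)/' h.py
python3 - <<'E'
from h import *
st(); get("wrist","w13"); sd=get("side");crop(sd,160,160,320,340,4,"s13")
E
```

```text
15.35 [595.8 204.6 190.1] F [ 1.7 -0.2 -4.5] T [-0.04 -0.46 -0.09] w 30.5 rv [ 0.001 -0.    -1.   ]
```

View pics/w13.png

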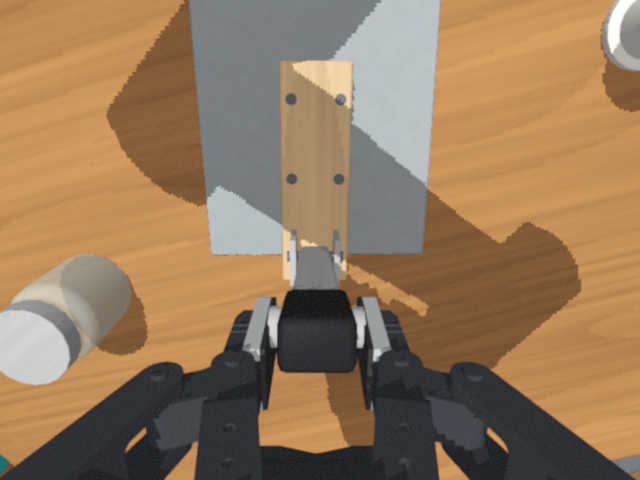

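View pics/s13.png

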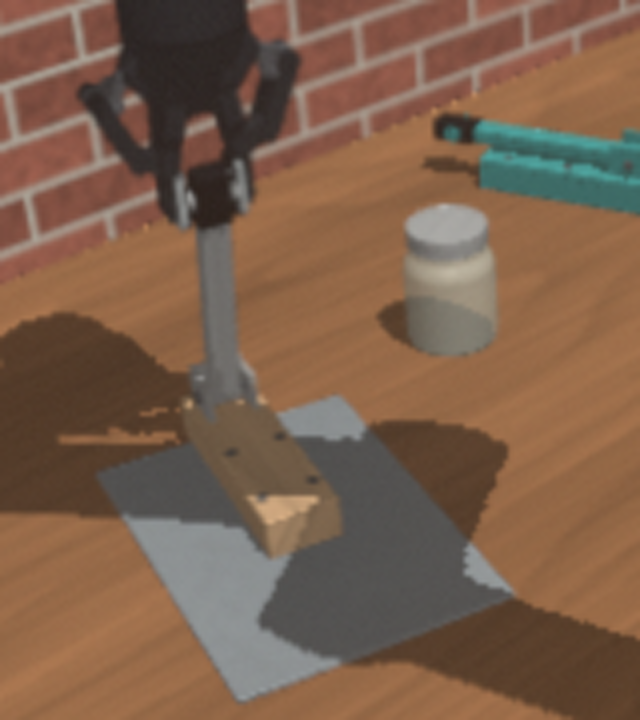

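```bash
cat >> h.py <<'E'
def bat(d,uv,s,ztop=34):
    B=plane(d,uv,ztop); a=(B[2]+B[3]-B[0]-B[1])/2; L=np.linalg.norm(a); u=a/L; c=B.mean(0)
    hg=c+55*u; hg[2]=46; M=R.from_quat(s["ee_rot"]).as_matrix(); pin=s["position"]-M[:,2]*18.7
    print("ctr",c.round(1),"L",L.round(1),"yaw",np.degrees(np.arctan2(a[1],a[0])).round(1),"hinge",hg.round(1),"pin",pin.round(1),"r",np.linalg.norm(pin-hg).round(1),"ang",np.degrees(np.arctan2(pin[2]-46,-(pin-hg)@u)).round(1))
E
python3 - <<'E'
from h import *
d=get("wrist"); s=st(); bat(d,[[280,61],[353,61],[348,279],[284,279]],s)
E
```

```text
15.5 [596.2 204.3 189.9] F [ 0.1 -0.3 -4.5] T [ 0.06 -0.26  0.  ] w 30.4 rv [-0. -0. -1.]
ctr [573.2 211.1  34. ] L 158.9 yaw -14.4 hinge [626.5 197.4  46. ] pin [596.2 204.3 208.6] r 165.6 ang 79.2
```

The batten came back only 5 mm while the leg turned to 79°, so dragging by the foot is not effective. The new plan is to rotate tool and leg together about the hinge to past upright, release, then slide the batten back to the pad's middle by gripping the batten.

Run:
```python
from h import *
hg=np.array([626.5,197.4,46]); v=np.array([0.248,0.969,0]); v/=np.linalg.norm(v)
p=np.array([596.4,204.4,189.5])
for k in range(1,15):
    a=np.radians(2.0*k); r=R.from_rotvec(v*a); q=hg+r.apply(p-hg)
    print(2*k,((q-p)/400).round(4),(v*a/(np.pi/2)).round(4))
```

```text
2 [ 0.0122 -0.0031  0.0025] [0.0055 0.0215 0.    ]
4 [ 0.0244 -0.0063  0.0045] [0.011  0.0431 0.    ]
6 [ 0.0367 -0.0094  0.0061] [0.0165 0.0646 0.    ]
8 [ 0.0491 -0.0126  0.0073] [0.022  0.0861 0.    ]
10 [ 0.0615 -0.0157  0.008 ] [0.0275 0.1076 0.    ]
12 [ 0.0739 -0.0189  0.0082] [0.0331 0.1292 0.    ]
14 [ 0.0863 -0.0221  0.008 ] [0.0386 0.1507 0.    ]
16 [ 0.0987 -0.0253  0.0074] [0.0441 0.1722 0.    ]
18 [ 0.1111 -0.0284  0.0063] [0.0496 0.1938 0.    ]
20 [ 0.1234 -0.0316  0.0048] [0.0551 0.2153 0.    ]
22 [ 0.1356 -0.0347  0.0028] [0.0606 0.2368 0.    ]
24 [ 0.1478 -0.0378  0.0004] [0.0661 0.2583 0.    ]
26 [ 0.1599 -0.0409 -0.0024] [0.0716 0.2799 0.    ]
28 [ 0.1719 -0.044  -0.0057] [0.0771 0.3014 0.    ]
```

Request:
{"fn": "step_arm", "kwargs": {
  "series": [
    [0.012, -0.003, 0.0015, 0.0055, 0.0215, 0],
    [0.0245, -0.0065, 0.0035, 0.011, 0.043, 0],
    [0.0365, -0.0095, 0.005, 0.0165, 0.0645, 0],
    [0.049, -0.0125, 0.0065, 0.022, 0.086, 0],
    [0.0615, -0.0155, 0.007, 0.0275, 0.1075, 0],
    [0.074, -0.019, 0.0072, 0.033, 0.129, 0],
    [0.0865, -0.022, 0.007, 0.0385, 0.1505, 0],
    [0.0985, -0.0255, 0.0064, 0.044, 0.172, 0],
    [0.0985, -0.0255, 0.0064, 0.044, 0.172, 0]
  ]
}}

```text
clock: 16.25
position: [637.1, 193.6, 190.5]
ee_rot: [0.125, 0.982, 0.017, -0.139]
contact_force: [0.2, 0.9, -3.7]
gripper_width: 30.5
```

Run:
```python
from h import *
st(); get("wrist","w14"); sd=get("side");crop(sd,160,160,320,340,4,"s14")
```

```text
16.25 [637.1 193.6 190.5] F [ 0.2  0.9 -3.7] T [ 0.05 -0.83 -0.03] w 30.5 rv [-0.269  0.069 -0.961]
```

View pics/w14.png

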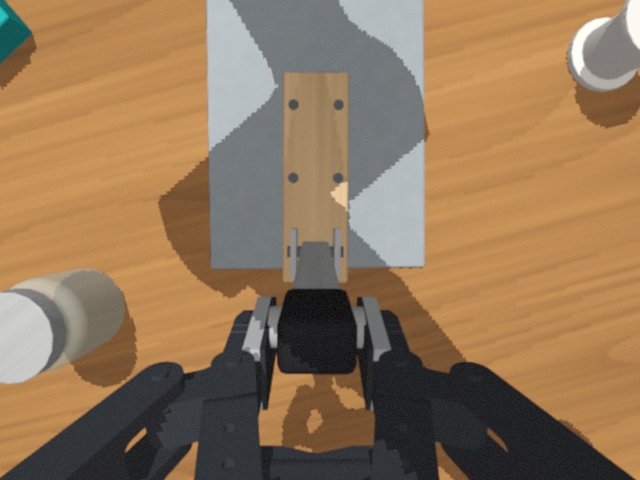

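View pics/s14.png

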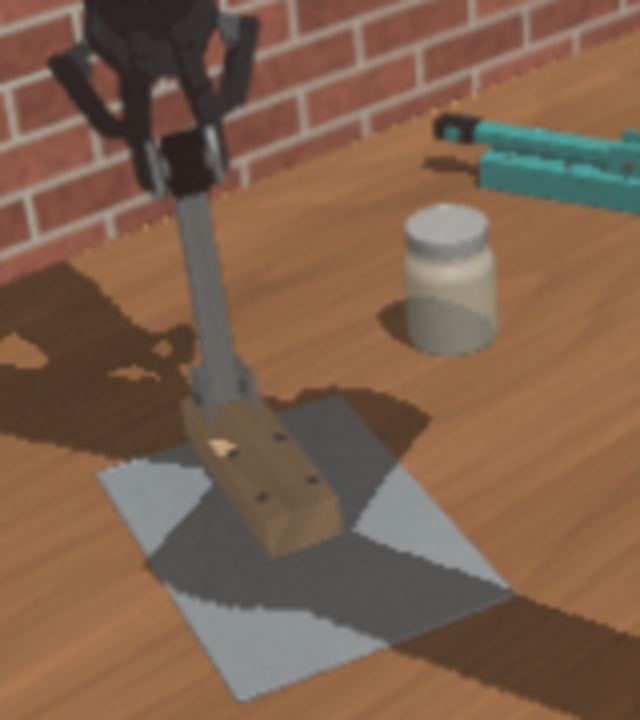

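This works: the batten stays put and the leg is past upright at about 95°. I continue to about 105°.

Request:
{"fn": "step_arm", "kwargs": {
  "series": [
    [0.0125, -0.003, -0.001, 0.0055, 0.0215, 0],
    [0.0245, -0.0065, -0.0025, 0.011, 0.043, 0],
    [0.037, -0.0095, -0.0045, 0.0165, 0.0645, 0],
    [0.049, -0.0125, -0.007, 0.022, 0.086, 0],
    [0.061, -0.0155, -0.01, 0.0275, 0.1075, 0],
    [0.061, -0.0155, -0.01, 0.0275, 0.1075, 0],
    [0.061, -0.0155, -0.01, 0.0275, 0.1075, 0]
  ]
}}

```text
clock: 16.93
position: [659.9, 188.2, 187.6]
ee_rot: [0.122, 0.967, 0.028, -0.223]
contact_force: [-0.3, 0.9, -5.5]
gripper_width: 30.2
```

Run:
```python
from h import *
st(); get("wrist","w15"); sd=get("side");crop(sd,160,160,320,340,4,"s15")
```

```text
16.93 [659.9 188.2 187.6] F [-0.3  0.9 -5.5] T [-0.09 -1.32 -0.04] w 30.2 rv [-0.424  0.108 -0.899]
```

View pics/w15.png

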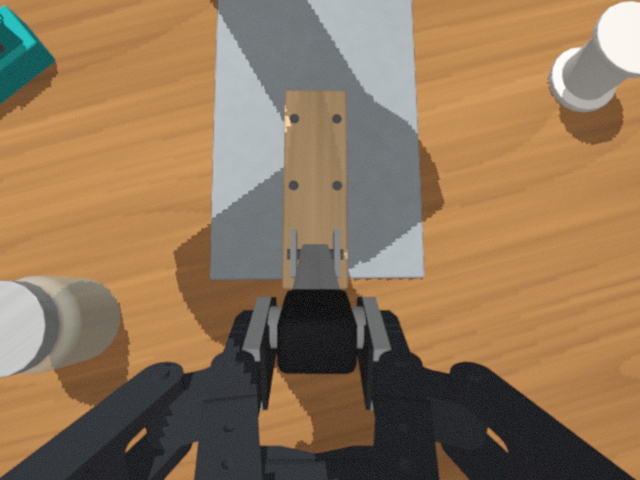

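View pics/s15.png

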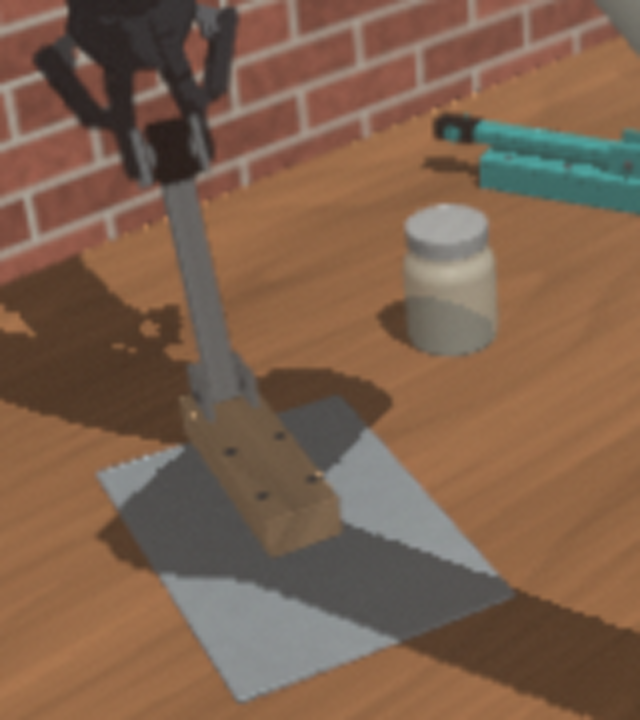

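Request:
{"fn": "step_arm", "kwargs": {
  "series": [
    [0, 0, 0, 0, 0, 0],
    [0, 0, 0, 0, 0, 0],
    [0, 0, 0, 0, 0, 0],
    [0, 0, 0, 0, 0, 0],
    [0, 0, 0, 0, 0, 0],
    [0, 0, 0, 0, 0, 0]
  ],
  "jaw": 0.6
}}

```text
clock: 17.53
position: [660.2, 188.0, 189.0]
ee_rot: [0.122, 0.967, 0.028, -0.223]
contact_force: [0.7, -0.1, 0.1]
gripper_width: 68.5
```

Request:
{"fn": "step_arm", "kwargs": {
  "series": [
    [0.01, -0.003, 0.02, 0, 0, 0],
    [0.03, -0.008, 0.06, 0, 0, 0],
    [0.055, -0.014, 0.12, 0, 0, 0],
    [0.085, -0.022, 0.18, 0, 0, 0],
    [0.105, -0.026, 0.23, 0, 0, 0],
    [0.1, -0.025, 0.28, 0, 0, 0],
    [0.1, -0.025, 0.28, 0, 0, 0]
  ]
}}

```text
clock: 18.12
position: [701.8, 177.3, 305.6]
ee_rot: [0.122, 0.968, 0.029, -0.218]
contact_force: [-0.3, -0.0, 0.8]
gripper_width: 68.2
```

Run:
```python
from h import *
st(); get("wrist","w16"); sd=get("side","s16")
```

```text
18.12 [701.8 177.3 305.6] F [-0.3 -0.   0.8] T [-0.19 -0.81  0.  ] w 68.2 rv [-0.416  0.11  -0.903]
```

View pics/w16.png

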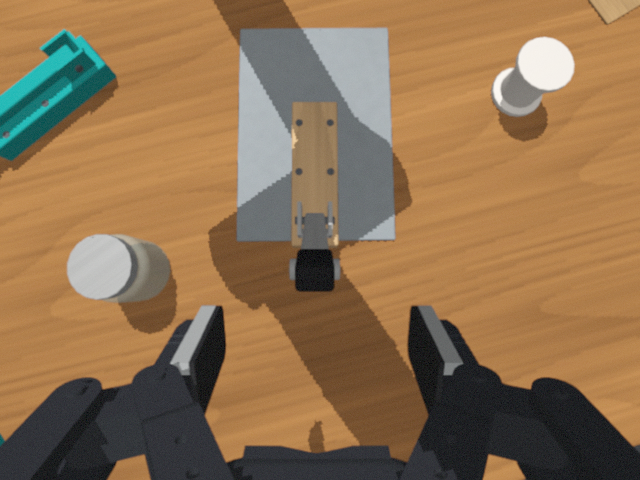

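View pics/s16.png

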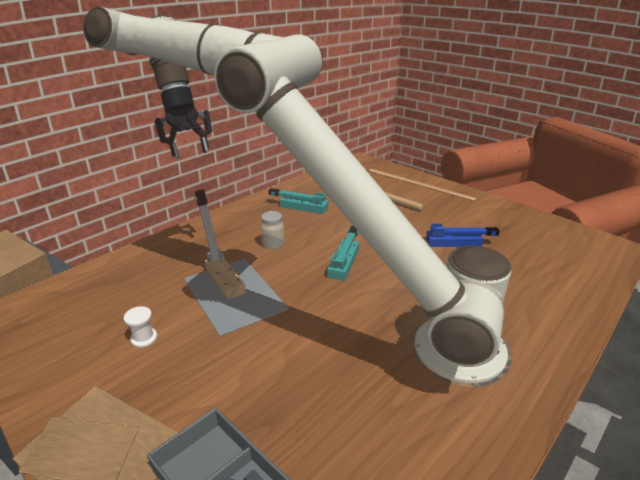

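The leg now stands open by itself, foot at wrist pixel (315,270). The batten is still too far toward +x: rows 102–245 against pad rows 29–240. I measure how far to bring it back.

Run:
```python
from h import *
d=get("wrist"); crop(d,225,15,405,305,2,"w16z")
s=st(); bat(d,[[292,102],[338,102],[338,245],[292,245]],s)
P=plane(d,[[241,29],[389,28],[395,239],[237,240]],4); print(P.round(1),P.mean(0)); 
for i in range(4): e=P[(i+1)%4]-P[i]; print(np.linalg.norm(e).round(1),np.degrees(np.arctan2(e[1],e[0])).round(1))
```

```text
18.27 [700.1 178.  300.1] F [ 0.3  0.6 -0.9] T [-0.17 -0.88  0.03] w 68.5 rv [-0.425  0.109 -0.899]
ctr [570.7 211.1  34. ] L 157.3 yaw -14.3 hinge [624.  197.5  46. ] pin [708.  176.  316.9] r 284.5 ang 107.8
[[368.1 170.5   4. ]
 [410.9 344.    4. ]
 [659.5 280.7   4. ]
 [616.9 109.3   4. ]] [513.83660517 226.13017049   4.        ]
178.6 76.1
256.5 -14.3
176.6 -104.0
256.2 166.2
```

View pics/w16z.png

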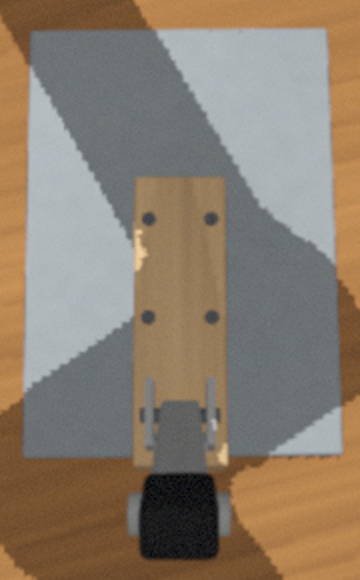

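Request:
{"fn": "step_arm", "kwargs": {
  "series": [
    [-0.03, 0.008, 0, -0.01, -0.04, 0],
    [-0.1, 0.026, 0, -0.03, -0.1, 0],
    [-0.18, 0.046, 0, -0.045, -0.17, 0],
    [-0.26, 0.067, 0, -0.06, -0.23, 0],
    [-0.33, 0.084, 0, -0.0715, -0.2795, 0],
    [-0.375, 0.096, 0, -0.0715, -0.2795, 0],
    [-0.375, 0.096, -0.08, -0.0715, -0.2795, 0],
    [-0.375, 0.096, -0.17, -0.0715, -0.2795, 0],
    [-0.375, 0.096, -0.26, -0.0715, -0.2795, 0],
    [-0.375, 0.096, -0.34, -0.0715, -0.2795, 0],
    [-0.375, 0.096, -0.4, -0.0715, -0.2795, 0],
    [-0.375, 0.096, -0.4, -0.0715, -0.2795, 0]
  ]
}}

```text
clock: 19.27
position: [545.6, 213.9, 133.6]
ee_rot: [0.125, 0.992, -0.004, -0.006]
contact_force: [-0.5, -1.6, -0.9]
gripper_width: 68.6
```

Run:
```python
from h import *
s=st(); d=get("wrist","w17"); sd=get("side");crop(sd,160,140,320,340,4,"s17"); print(R.from_quat(s["ee_rot"]).as_matrix()[:,1])
```

```text
19.27 [545.6 213.9 133.6] F [-0.5 -1.6 -0.9] T [-0.06  0.05 -0.05] w 68.6 rv [-0.013 -0.007 -1.   ]
[ 0.24862346  0.96854712 -0.01014134]
```

View pics/w17.png

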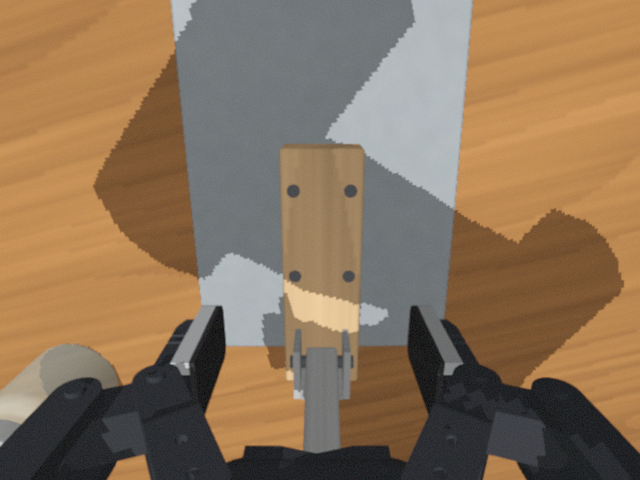

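View pics/s17.png

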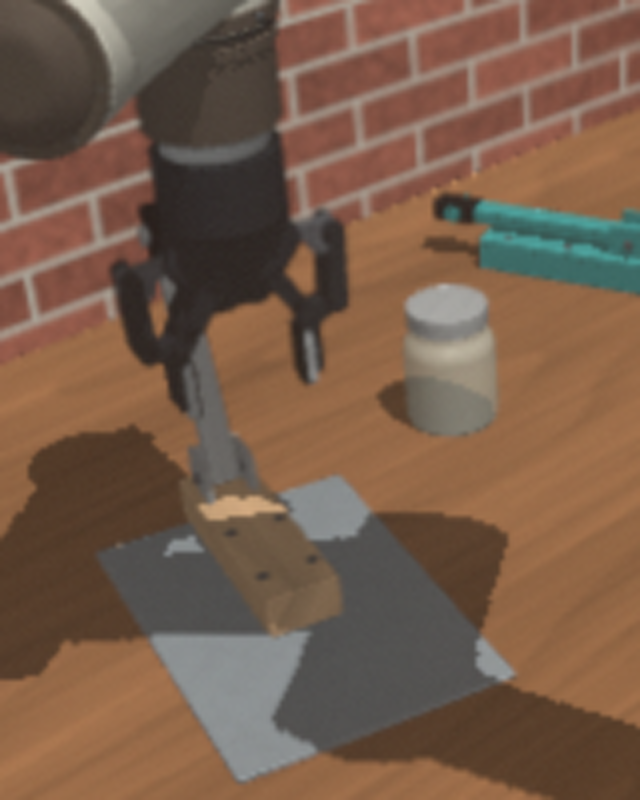

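Request:
{"fn": "step_arm", "kwargs": {
  "series": [
    [0, 0, -0.02, 0, 0, 0],
    [0, 0, -0.07, 0, 0, 0],
    [0, 0, -0.13, 0, 0, 0],
    [0, 0, -0.19, 0, 0, 0],
    [0, 0, -0.24, 0, 0, 0],
    [0, 0, -0.28, 0, 0, 0],
    [0, 0, -0.31, 0, 0, 0],
    [0, 0, -0.324, 0, 0, 0],
    [0, 0, -0.324, 0, 0, 0],
    [0, 0, -0.324, 0, 0, 0]
  ]
}}

```text
clock: 20.2
position: [551.1, 216.9, 12.0]
ee_rot: [0.125, 0.992, 0.001, 0.001]
contact_force: [-0.3, 0.4, -0.1]
gripper_width: 68.3
```

Run:
```python
from h import *
s=st(); d=get("wrist","w18"); sd=get("side");crop(sd,160,140,320,340,4,"s18")
```

```text
20.2 [551.1 216.9  12. ] F [-0.3  0.4 -0.1] T [ 0.01 -0.05  0.03] w 68.3 rv [ 0.002  0.001 -1.   ]
```

View pics/w18.png

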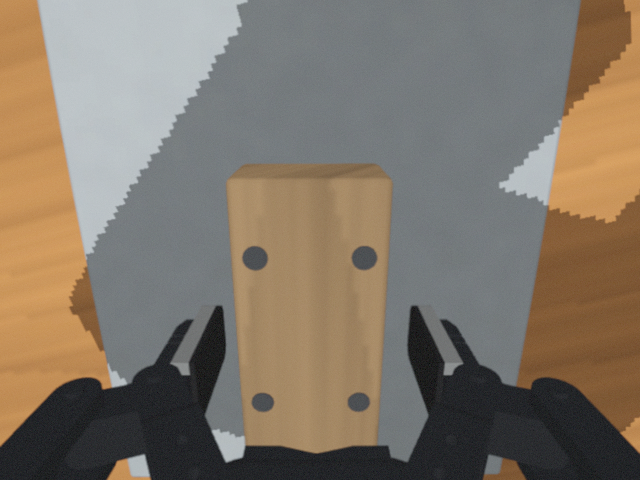

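View pics/s18.png

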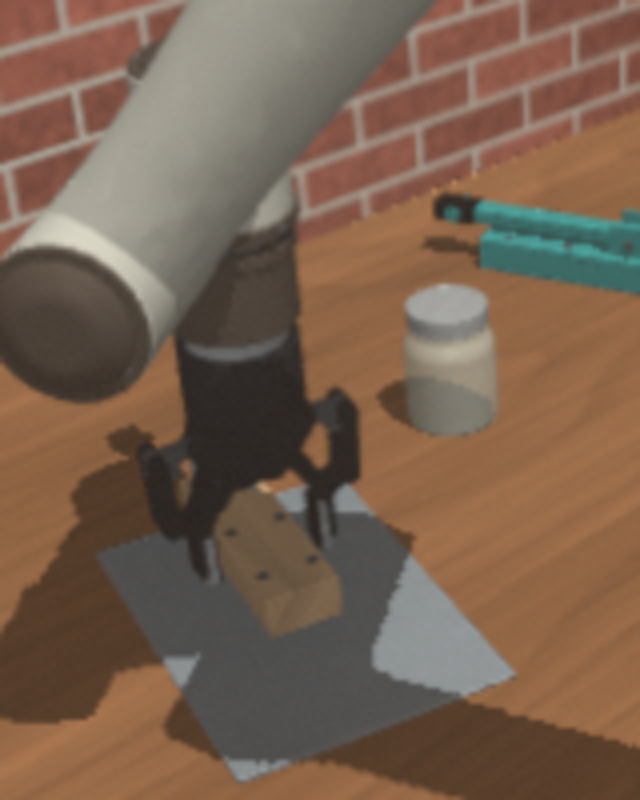

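The fingers straddle the bare part of the batten, with the leg well clear. I'll close and slide it back.

Request:
{"fn": "step_arm", "kwargs": {
  "series": [
    [0, 0, 0, 0, 0, 0],
    [0, 0, 0, 0, 0, 0],
    [0, 0, 0, 0, 0, 0],
    [0, 0, 0, 0, 0, 0],
    [0, 0, 0, 0, 0, 0],
    [0, 0, 0, 0, 0, 0],
    [0, 0, 0, 0, 0, 0]
  ],
  "jaw": -1
}}

```text
clock: 20.88
position: [550.5, 216.4, 12.3]
ee_rot: [0.125, 0.992, 0.0, 0.0]
contact_force: [-0.9, -1.6, 5.3]
gripper_width: 48.6
```

Run:
```python
from h import *
s=st()
```

```text
20.88 [550.5 216.4  12.3] F [-0.9 -1.6  5.3] T [-0.44  0.46 -0.06] w 48.6 rv [ 0.001  0.    -1.   ]
```

Request:
{"fn": "step_arm", "kwargs": {
  "series": [
    [-0.004, 0.001, 0.002, 0, 0, 0],
    [-0.014, 0.0035, 0.002, 0, 0, 0],
    [-0.028, 0.007, 0.002, 0, 0, 0],
    [-0.044, 0.011, 0.002, 0, 0, 0],
    [-0.06, 0.0155, 0.002, 0, 0, 0],
    [-0.076, 0.0195, 0.002, 0, 0, 0],
    [-0.092, 0.0235, 0.002, 0, 0, 0],
    [-0.108, 0.0275, 0.002, 0, 0, 0],
    [-0.124, 0.0315, 0.002, 0, 0, 0],
    [-0.136, 0.0345, 0.002, 0, 0, 0],
    [-0.143, 0.0365, 0.002, 0, 0, 0],
    [-0.143, 0.0365, 0.001, 0, 0, 0]
  ]
}}

```text
clock: 21.88
position: [492.5, 231.7, 12.2]
ee_rot: [0.124, 0.992, 0.0, 0.0]
contact_force: [-1.4, 0.2, 12.9]
gripper_width: 48.8
```

Run:
```python
from h import *
s=st(); d=get("wrist","w19"); sd=get("side");crop(sd,160,140,320,340,4,"s19")
```

```text
21.88 [492.5 231.7  12.2] F [-1.4  0.2 12.9] T [0.08 0.25 0.11] w 48.8 rv [ 0.001  0.001 -1.   ]
```

View pics/w19.png

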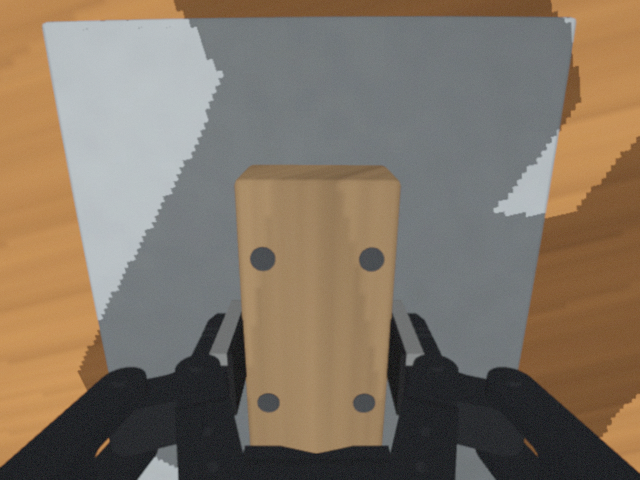

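View pics/s19.png

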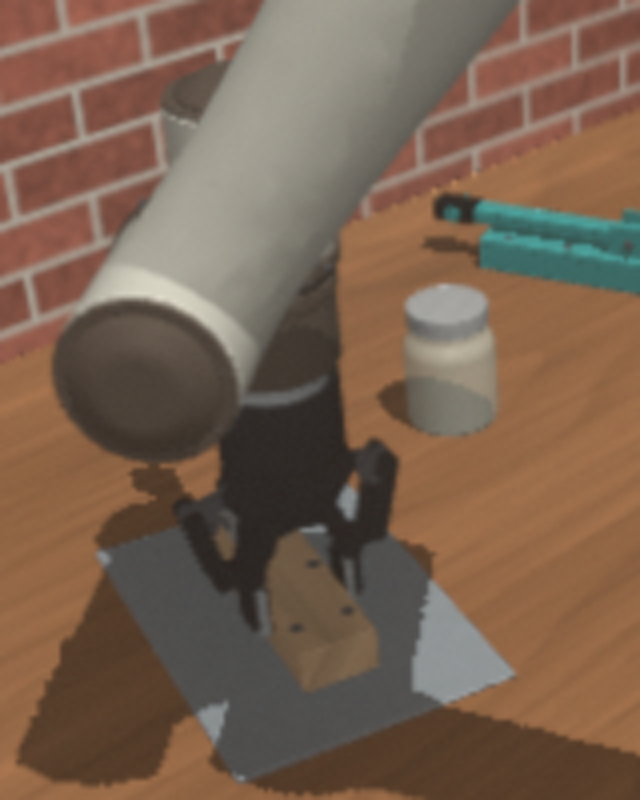

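Run:
```python
from h import *
d=get("wrist"); A=plane(d,[[44,23],[575,18]],4); B=plane(d,[[236,181],[399,181]],34); C=plane(d,[[252,165],[384,165]],4)
u=np.array([0.969,-0.248,0]); n=np.array([0.248,0.969,0])
print(A@u,B@u,C@u,A@n,B@n, "gap",B.mean(0)@u-A.mean(0)@u,"lat",B.mean(0)@n-A.mean(0)@n)
```

```text
[315.41208766 313.67184682] [362.88964672 362.81241559] [362.90621986 362.82716376] [256.92995654 433.17400811] [323.96637319 371.81349901] gap 48.30906391745975 lat 2.8379537768776117
```

The gap to the −x pad edge is 48 mm (ideal 50) and the sideways offset about 2.8 mm. I'll nudge it slightly, then release.

Request:
{"fn": "step_arm", "kwargs": {
  "series": [
    [0.0015, -0.0025, 0.002, 0, 0, 0],
    [0.003, -0.005, 0.002, 0, 0, 0],
    [0.003, -0.005, 0.001, 0, 0, 0],
    [0.003, -0.005, 0.001, 0, 0, 0]
  ]
}}

```text
clock: 22.37
position: [493.2, 230.0, 12.3]
ee_rot: [0.125, 0.992, 0.0, -0.0]
contact_force: [-3.5, 4.5, 9.0]
gripper_width: 48.3
```

Request:
{"fn": "step_arm", "kwargs": {
  "series": [
    [0.003, -0.005, 0, 0, 0, 0],
    [0, 0, 0, 0, 0, 0],
    [0, 0, 0, 0, 0, 0],
    [0, 0, 0, 0, 0, 0],
    [0, 0, 0, 0, 0, 0]
  ],
  "jaw": 0.5
}}

```text
clock: 22.78
position: [493.7, 228.5, 11.2]
ee_rot: [0.125, 0.992, -0.001, -0.001]
contact_force: [-0.1, -0.3, -0.6]
gripper_width: 63.9
```

Run:
```python
from h import *
s=st()
```

```text
22.78 [493.7 228.5  11.2] F [-0.1 -0.3 -0.6] T [ 0.02 -0.    0.05] w 63.9 rv [-0.001 -0.001 -1.   ]
```

Request:
{"fn": "step_arm", "kwargs": {
  "series": [
    [0, 0, 0.03, 0, 0, 0],
    [0, 0, 0.09, 0, 0, 0],
    [-0.01, 0, 0.16, 0, 0, 0],
    [-0.03, 0, 0.23, 0, 0, 0],
    [-0.06, 0.02, 0.3, 0, 0, 0],
    [-0.09, 0.04, 0.37, 0, 0, 0],
    [-0.12, 0.06, 0.44, 0, 0, 0],
    [-0.15, 0.08, 0.5, 0, 0, 0],
    [-0.15, 0.08, 0.52, 0, 0, 0],
    [-0.15, 0.08, 0.52, 0, 0, 0],
    [-0.15, 0.08, 0.52, 0, 0, 0]
  ]
}}

```text
clock: 23.7
position: [433.9, 260.7, 219.0]
ee_rot: [0.125, 0.992, -0.0, -0.0]
contact_force: [-0.4, 0.2, 0.4]
gripper_width: 64.4
```

Run:
```python
from h import *
s=st(); d=get("wrist","w20"); sd=get("side","s20"); t=get("top","t20"); crop(t,200,150,320,290,4,"t20z")
```

```text
23.7 [433.9 260.7 219. ] F [-0.4  0.2  0.4] T [-0.07  0.02  0.05] w 64.4 rv [-0.001 -0.    -1.   ]
```

View pics/w20.png

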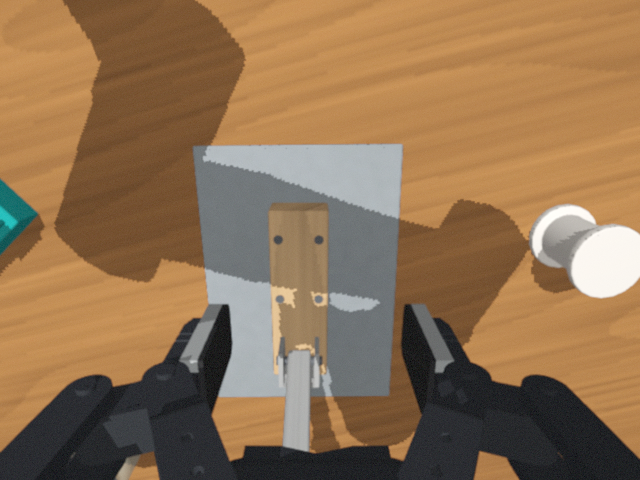

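View pics/s20.png

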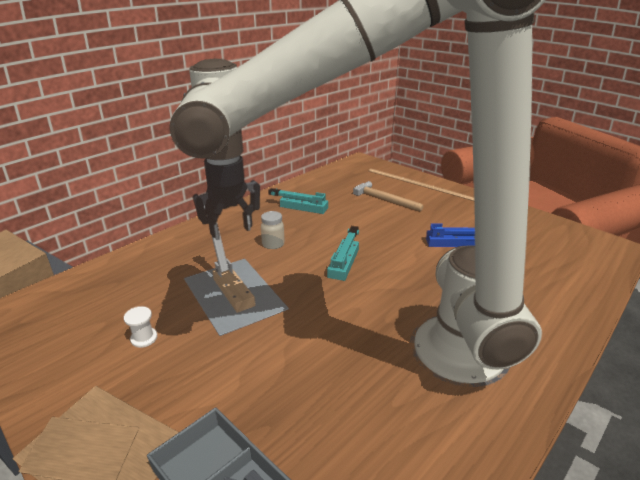

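View pics/t20.png

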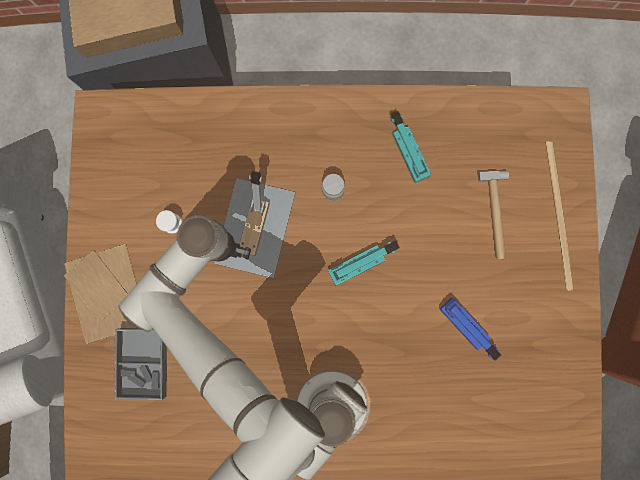

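Request:
{"fn": "step_arm", "kwargs": {
  "series": [
    [-0.02, 0.03, 0.03, 0, 0, 0],
    [-0.05, 0.08, 0.07, 0, 0, 0],
    [-0.08, 0.14, 0.12, 0, 0, 0],
    [-0.11, 0.2, 0.17, 0, 0, 0],
    [-0.14, 0.26, 0.2, 0, 0, 0],
    [-0.15, 0.3, 0.22, 0, 0, 0],
    [-0.15, 0.3, 0.22, 0, 0, 0],
    [-0.15, 0.3, 0.22, 0, 0, 0]
  ]
}}

```text
clock: 24.52
position: [374.0, 381.2, 306.1]
ee_rot: [0.125, 0.992, -0.001, -0.001]
contact_force: [0.1, 0.0, -0.3]
gripper_width: 64.2
```

Run:
```python
from h import *
s=st(); d=get("wrist","w21"); sd=get("side"); crop(sd,160,160,320,340,4,"s21"); t=get("top"); crop(t,190,140,320,290,4,"t21")
```

```text
24.52 [374.  381.2 306.1] F [ 0.1  0.  -0.3] T [-0.07  0.01 -0.05] w 64.2 rv [-0.002 -0.002 -1.   ]
```

View pics/t21.png

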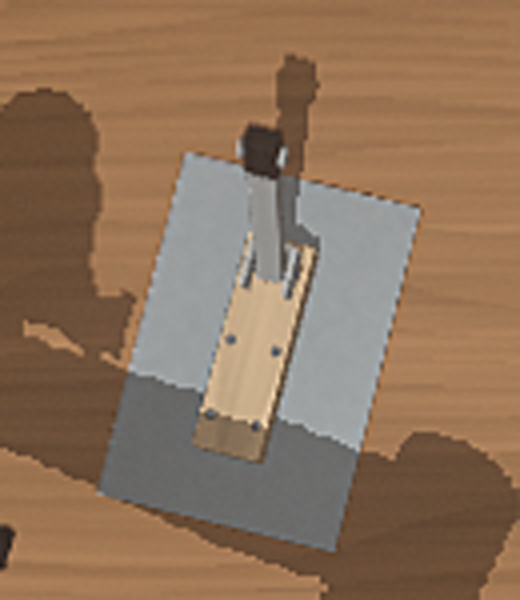

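View pics/s21.png

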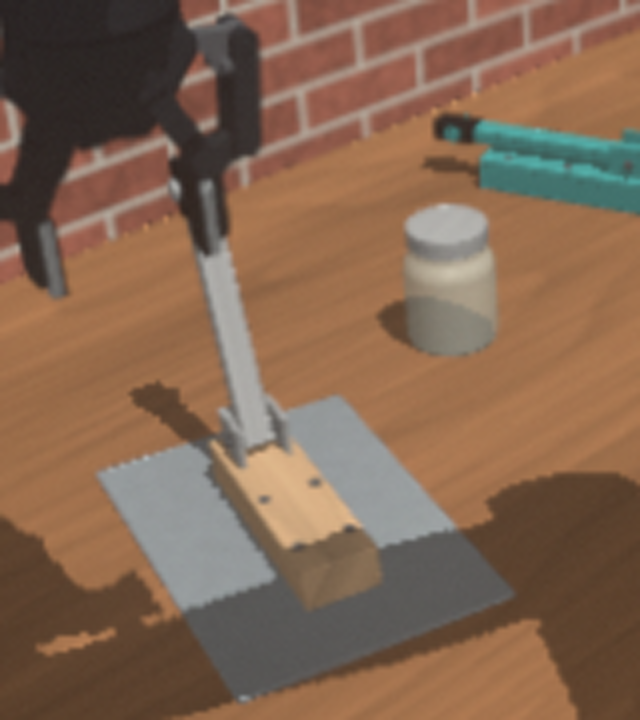

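View pics/w21.png

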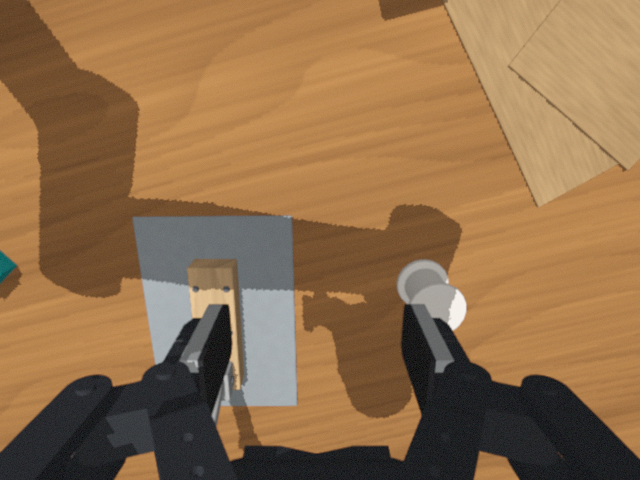

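Run:
```python
from h import *
t=get("top"); f=lambda x,y:[190+(x+.5)/4-.5,140+(y+.5)/4-.5]
P=plane(t,[f(187,152),f(420,208),f(336,551),f(98,494)],4); print(P.mean(0).round(1))
e=(P[0]+P[1]-P[2]-P[3])/2; print("pad yaw",np.degrees(np.arctan2(e[1],e[0])))
B=plane(t,[f(193,442),f(263,462),f(315,247)],34); print(B.round(1)); e2=B[2]-B[1]; print("bat yaw",np.degrees(np.arctan2(e2[1],e2[0])),np.linalg.norm(e2),"ctr",((B[0]+B[2])/2).round(1))
u=np.array([.969,-.248,0]); c=(B[0]+B[2])/2; 
F=plane(t,[f(263,150)],201)[0]; print("foot",F,"along from ctr (exp 111 open)",(F-c)@u)
print(plane(t,[[333,185]],95),plane(t,[[168,221]],70))
```

```text
[514.9 222.5   4. ]
pad yaw -13.671114030101617
[[445.5 265.9  34. ]
 [431.1 215.4  34. ]
 [585.8 179.3  34. ]]
bat yaw -13.146701208775852 158.92877522689824 ctr [515.7 222.6  34. ]
foot [623.5821413  195.12587703 201.        ] along from ctr (exp 111 open) 111.3621978879998
[[621.15781469  -6.88988146  95.        ]] [[526.14815847 461.48977348  70.        ]]
```

In the top view the batten centre is within about 1 mm of the pad centre, its yaw agrees to about 0.5°, and the foot is 111 mm along from the batten centre, which is the fully open position. The gripper is clear, so I hand the job in.

Run:
```python
from h import *
print(arm.job_done()); st()
```

```text
the job is handed in; nothing more can be done
None
the job is handed in; nothing more can be done
```

The unit is on the bench pad with its leg open against the stop, and I've handed the job in. It took about 25 s of the 64 s, and one part went wrong and had to be mended.

**What I did:** I gripped the batten, set the unit down in the middle of the pad with the leg folded, and let go. I then took the leg by its foot pin and swung it past upright to about 105°, where I released it and it fell onto its stop.

**What went wrong:** Near upright the pin stuck in the gripper pads, and the batten slid about 60 mm along the pad. Pulling it back by the foot recovered only about 5 mm, so I turned the tool together with the leg to finish the swing. After letting go of the leg, I gripped the batten again, with the leg already open, and slid it back to the middle. So the batten did not stay put during the swing.

**Last checks before hand-in:**

| Check | Result |
|---|---|
| Batten centre | (515.7, 222.6) mm, against pad centre (514.9, 222.5) mm in the top view |
| Batten direction | −13.1°, pad −13.7° |
| Foot | 111 mm along from the batten centre, as expected for a fully open leg |
| Gripper | clear of everything, contact force about zero |

- **Disagreement:** before a final nudge of about 2 mm, the wrist camera put the batten about 3 mm off centre sideways. I did not re-measure with the wrist camera afterwards.
- **Bystanders:** I never moved near the jar, spool or hammer, and they look unmoved in the pictures. I did not measure their positions again at the end.
- **Forces:** the highest I read was about 13 N, though I only read forces at the end of each move.

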